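Load the ball carrier and snap its dust cap onto the stud

ROBOT

A 6-joint arm with a two-finger parallel gripper is mounted at the origin on the work surface. World frame = base frame: x ahead of the robot, y to its left, z up, the work surface at z = 0. Lengths are in m, angles in degrees, forces in N, time in s.
With the tool pointing down it reaches from about 0.3 to 0.75 m from the base axis. Payload 8.5 kg.
Tool frame: the origin (TCP) lies at the very end of the fingers, on their centre line; the grasp point (between the pads) lies 19 mm behind it; z points along the fingers, y is the direction in which the jaws open and shut (so a half turn about z gives the same grasp; the last joint's range is limited). The gripper opens to 85 mm and grips with 20 to 120 N. Pads are 22 mm wide; open, the fingers measure 114 mm over their backs; the gripper's body (76 mm by 85 mm) begins 54 mm behind the grasp point. The pads swing forward as they close: fully open they stand 13 mm farther back than shut.
Start: joints at [-78.226, 21.807, 74.336, -0, 83.858, -12.336], TCP at [0.225, -0.502, 0.231] pointing down, gripper open.
Joint ranges: [-178.18, 178.18], [-50.72, 133.34], [12.68, 142.11], [-81.47, 261.47], [9.98, 163.14], [-165.26, 165.26]. Speed limits (degrees/s): [136.94, 136.94, 180, 180, 180, 180].

INTERFACE

Orientations are given as a 3x3 rotation matrix whose columns are the frame's x, y, z axes.
In Python, from rig import status, vision, env gives the robot as it stands.
- The arm moves only by the tool send_rows, never from a script. Its argument "targets" is a list of rows, each a list of 7 numbers: the shift along the tool's x, y, z in units of 50 mm (1.0 is 50 mm), then the turn, a rotation vector about the tool's x, y, z in units of 8 degrees (1.0 is 8 degrees), then the finger opening in mm, from 0 to 85.4. A call has 1 to 5 rows; each row is the pose to reach, as a shift and turn from the pose commanded when the call began, along the tool's axes at that moment; what a row does not reach only later rows make up. A row lasts 1/8 s, in which the tool goes at most 62.5 mm and 10.7 degrees, less where a joint would pass 70% of its speed; a pose out of reach is approached as far as the arm can. A call with a gripper value outside its range is refused whole. The fingers move at their own pace and stop on an object; "grip_force" is the grip in N (left out, the last holds). Time passes only in rows, so rows that repeat a pose let the fingers close. It gives the time, the measured TCP pose, the force and the opening at its end, in the units of the state.
- status.observe(): the state, without advancing time (a new reading comes with each control period).
- vision.get_image(name): name is "scene" or "top" or "wrist"; returns (picture, depth): 420x560x3 uint8, red, green, blue; 420x560 float32, m along the optical axis (not along the pixel's ray), 0 where there is no reading.
- vision.camera_model(name): a dict with "camera_matrix" (3x3 intrinsics, pixels), "view" (4x4, takes a point from world to camera coordinates); the wrist camera has in their place "T_tool_cam" (4x4, takes a point from camera to tool coordinates, whose origin is the TCP and whose axes are the flange's). Camera axes: x right, y down, z forward; pixel columns grow to the right and rows downward; lengths in m; the calibration is good to about 2 mm. A picture is of the moment at which its call begins: read the wrist's pose just before it. camera_model takes no time and is no camera call.
- env.close_job(): hands the job in, once; it reports no verdict.
Trained networks look in the newest picture that a camera, given by its name, has taken for a name from the list of things; names that differ only in an ending like _2 or _b are one class to them, and where a whole thing is asked for, a point or a joint stands for the part that bears it (a point fixed in the world has none). Each returns a list of dicts, best first, with "p" (0 to 1); they miss things now and then, are a little off and sometimes report something else, mostly with a low value. They report only what shows in the picture. A call takes as long as a camera call. They do not tell look-alikes from the thing itself.
- vision.masks_of(camera, label): "pixels" (420x560 bool, what is visible of it) and "extent" ([left, top, right, bottom] in pixels, round what is visible of it).
The state is a dict: "time_s": time; "q": joint angles; "qvel": joint speeds; "joint_efforts": joint torques, N m; "position": TCP position; "tool_rot": TCP orientation; "ft_force": force on the tool from outside, world axes, zero at the start; "wrist_torque": the same for the moment, N m; "grip_width": finger opening in m.
Only numpy, scipy, OpenCV 4.12 (cv2) and the standard library are available. Lean on these libraries where they do the work, as an engineer would, in place of code of your own. Each camera call takes 0.05 s, during which the arm holds its last target.

TASK

Two bearing balls are waiting in the small black tray: put one into each of the two empty wells of the aluminium ball carrier, so that all three wells hold one ball. Then take the wide-brimmed aluminium cap, press it straight down onto the carrier's stud until it clicks, and keep pressing past the click until it sits fully home. Finish while still holding the cap firmly pressed down, without letting go, and do not shift the other things on the bench.

Things in the scene. Friction and masses are not known exactly. Their poses are not given: they have to be found in the camera images.
- carrier: ball carrier, fixed to the bench: dark 116 x 116 x 12 mm foot with a 110 x 110 mm aluminium block on it, top face 30 mm above the bench. Origin: centre of the underside, on the bench; z up. A stud stands at its centre, three round wells lie around it at 34 mm from the stud's axis, 120 degrees apart. Its yaw can be anything.
- well0 (a point): centre of the mouth of a well, level with the block's top face (30 mm above the bench), at 34 mm from the stud's axis. Each well is a round flat-bottomed hole 25 mm across and 6 mm deep; a ball in it has its centre 5 mm above the block's top face.
- well1 (a point): the same for the second well.
- well2 (a point): the same for the third well. One of the three wells already holds a ball at the start.
- stud_top (a point): centre of the top of the upright steel stud, 63 mm above the bench; 20 mm across, its topmost 6 mm taper to 12 mm. Three sprung balls stick out 3 mm from its side, centres 20 mm below its top. The cap's lip must be pushed over them: it meets them when the cap's underside is 48 mm above the bench, needs about 8 to 15 N there, and the force drops as it snaps past, some 5 to 10 mm lower.
- seat: brass disc around the stud's foot, 35 mm across, fixed to the carrier, its top 33 mm above the bench: the cap's underside rests flat on it when fully home. Origin: the same as the carrier's.
- ball_a_center (a point): centre of a loose steel ball, 22 mm in diameter, 44 g, on one of the tray's cups, centre about 28 mm above the bench.
- ball_b_center (a point): centre of a second, equal ball, on the tray's other cup.
- ball_c_center (a point): centre of a third, equal ball that already lies in one of the carrier's wells.
- tray: black tray fixed to the bench, 44 (x) x 116 (y) x 5 mm, with two upright tube cups at 36 mm either side of its centre along its y axis, 17 mm across, rims 19 mm above the bench; a ball rests on each and overhangs it all round. Origin: centre of the underside.
- cap_mid (a point): centre, half-way up, of the loose aluminium cap (about 150 g, 44 mm high), which starts standing the right way up on the bench; z is its axis, up. A round stem 32 mm across over the whole height, closed on top, with a flat brim 92 mm across from 15 to 19 mm above its underside; 25 mm of stem above the brim are free to grip. Fully home this point is 55 mm above the bench on the stud's axis.
- cap: the same cap; origin at the centre of its underside, z along its axis. Underneath, a bore 32 mm deep takes the stud: 27 mm across, with a 4 mm thick lip 22.4 mm across at the mouth.
- pulley: bystander: loose aluminium belt pulley, 52 mm across, 28 mm high. Origin at its underside, as for all bystanders.
- chuck: bystander: steel collet chuck, 42 mm across, 46 mm high.
- bush: bystander: copper-coloured bush standing upright, 36 mm across, 34 mm high.
- motor: bystander: small black square motor, 42 x 42 x 42 mm with a 20 mm shaft on top.
- spanner: bystander: flat double ring spanner, 172 mm long.
- driver: bystander: screwdriver, 170 mm long.
Things that resemble listed ones, but are neither listed nor needed, are in the scene too. Leave any green or red look-alike of the cap alone. What is shaped like the carrier but blue is not meant.

How it is judged (in metres and radians):
On the way, in this order (a step that is already met when the one before it is completed fails the run):
1. all three wells hold a ball each, let go, while the cap is still off the stud (((horizontal distance between ball_a_center and well0 below 0.004 m and z of ball_a_center in the frame of carrier between 0.03 and 0.0385 m) or (horizontal distance between ball_b_center and well0 below 0.004 m and z of ball_b_center in the frame of carrier between 0.03 and 0.0385 m) or (horizontal distance between ball_c_center and well0 below 0.004 m and z of ball_c_center in the frame of carrier between 0.03 and 0.0385 m)) and ((horizontal distance between ball_a_center and well1 below 0.004 m and z of ball_a_center in the frame of carrier between 0.03 and 0.0385 m) or (horizontal distance between ball_b_center and well1 below 0.004 m and z of ball_b_center in the frame of carrier between 0.03 and 0.0385 m) or (horizontal distance between ball_c_center and well1 below 0.004 m and z of ball_c_center in the frame of carrier between 0.03 and 0.0385 m)) and ((horizontal distance between ball_a_center and well2 below 0.004 m and z of ball_a_center in the frame of carrier between 0.03 and 0.0385 m) or (horizontal distance between ball_b_center and well2 below 0.004 m and z of ball_b_center in the frame of carrier between 0.03 and 0.0385 m) or (horizontal distance between ball_c_center and well2 below 0.004 m and z of ball_c_center in the frame of carrier between 0.03 and 0.0385 m)) and contact force between the fingers and ball_a below 0.1 N and contact force between the fingers and ball_b below 0.1 N and contact force between the fingers and ball_c below 0.1 N and horizontal distance between cap_mid and stud_top above 0.06 m), for 0.2 s.
2. the cap has clicked over the stud's spring balls and is pressed onto its seat (z of cap_mid in the frame of carrier between 0.052 and 0.0572 m and horizontal distance between cap_mid and stud_top below 0.003 m and angle between cap_mid's own z axis and vertical below 0.06 rad and contact force between cap and seat above 4 N and contact force between the fingers and cap above 2 N), for 0.3 s.
At the end, for the whole second after the job is handed in: Each well holds a ball (centre within 4 mm of its axis, down in the well); the cap is clicked home (underside within 2 mm of the seat, within 3 mm of the stud axis, tilt under 0.06 rad) and the fingers still press it onto the seat with more than 4 N (all of step 2 and ((horizontal distance between ball_a_center and well0 below 0.004 m and z of ball_a_center in the frame of carrier between 0.03 and 0.0385 m) or (horizontal distance between ball_b_center and well0 below 0.004 m and z of ball_b_center in the frame of carrier between 0.03 and 0.0385 m) or (horizontal distance between ball_c_center and well0 below 0.004 m and z of ball_c_center in the frame of carrier between 0.03 and 0.0385 m)) and ((horizontal distance between ball_a_center and well1 below 0.004 m and z of ball_a_center in the frame of carrier between 0.03 and 0.0385 m) or (horizontal distance between ball_b_center and well1 below 0.004 m and z of ball_b_center in the frame of carrier between 0.03 and 0.0385 m) or (horizontal distance between ball_c_center and well1 below 0.004 m and z of ball_c_center in the frame of carrier between 0.03 and 0.0385 m)) and ((horizontal distance between ball_a_center and well2 below 0.004 m and z of ball_a_center in the frame of carrier between 0.03 and 0.0385 m) or (horizontal distance between ball_b_center and well2 below 0.004 m and z of ball_b_center in the frame of carrier between 0.03 and 0.0385 m) or (horizontal distance between ball_c_center and well2 below 0.004 m and z of ball_c_center in the frame of carrier between 0.03 and 0.0385 m)) and contact force between the fingers and ball_a below 0.1 N and contact force between the fingers and ball_b below 0.1 N and contact force between the fingers and ball_c below 0.1 N); the arm keeps its last pose, push and grip.
It fails at once if a bystander is shifted by more than 30 mm (distance of any of pulley, chuck, bush, motor, spanner, driver from where it was at the start of the episode above 0.03 m).
It also fails if it takes over 72 s, if anything falls off the work surface, if the arm or the gripper's body presses on something with over 40 N, if the wrist force passes 120 N, or if a joint passes its speed limit or range.

## Working session

There is one attempt and no reset: what is moved stays moved. The work goes in short steps, Python scripts to look and compute and a tool call to move; the robot and the scene stay as the last step left them, time stands still between calls to the robot, and variables do not carry over. Pictures are saved under pics/ and viewed, and the job is handed in when it is done.

Besides the shell and the picture viewer there is one more tool, called by a JSON object that holds its "name" and its "arguments". send_rows: Moves the arm, as the interface text tells. Its arguments: {"type":"object","properties":{"targets":{"type":"array","items":{"type":"array","items":{"type":"number"}}},"grip_force":{"type":"number"}},"required":["targets"]}

```bash
ls; mkdir -p pics; python3 - <<'E'
from rig import status, vision, env
import cv2, numpy as np
s=status.observe(); print(s)
for n in ["scene","top","wrist"]:
    im,d=vision.get_image(n); cv2.imwrite(f"pics/{n}0.png",im[:,:,::-1]); np.save(f"pics/{n}0d.npy",d); np.save(f"pics/{n}0.npy",im)
    print(n,vision.camera_model(n))
E
```

```text
pics
{'time_s': 0.0, 'q': array([-7.82258082e+01,  2.18423842e+01,  7.43867945e+01,  2.54455302e-03,
        8.38585101e+01, -1.23353639e+01]), 'qvel': array([-0.08468749, -0.02399221,  0.03194197,  0.0373076 , -0.03264815,
       -0.0084446 ]), 'joint_efforts': array([-2.28118556e-04, -4.48466420e+01, -2.31270754e+01, -1.45489021e-04,
        4.86773133e-03, -2.06297976e-06]), 'position': array([ 0.22461424, -0.50171179,  0.23068671]), 'tool_rot': array([[ 9.12768068e-01,  4.08478128e-01, -2.69070912e-04],
       [ 4.08478049e-01, -9.12766899e-01,  1.50726654e-03],
       [ 3.70086394e-04, -1.48569433e-03, -9.99998828e-01]]), 'ft_force': array([0.30470259, 0.01437862, 0.2536887 ]), 'wrist_torque': array([-0.02391838,  0.07061622,  0.00371766]), 'grip_width': 0.08547188989654189}
scene {'camera_matrix': array([[501.34619715,   0.        , 283.22862609],
       [  0.        , 501.34619715, 206.73550029],
       [  0.        ,   0.        ,   1.        ]]), 'view': array([[ 0.48813118,  0.87275627,  0.00494337, -0.23185184],
       [ 0.67135672, -0.37185752, -0.64109449, -0.29095265],

[... 389 characters left out ...]
,  0.0132935 , -0.03008559,  0.49411097],
       [ 0.03015186,  0.00481324, -0.99953374,  1.05239547],
       [ 0.        ,  0.        ,  0.        ,  1.        ]])}
wrist {'camera_matrix': array([[329.71082035,   0.        , 279.02809788],
       [  0.        , 329.71082035, 207.1171334 ],
       [  0.        ,   0.        ,   1.        ]]), 'T_tool_cam': array([[ 3.27240396e-04, -9.63577295e-01, -2.67429784e-01,
         6.68613012e-02],
       [ 9.99999946e-01,  3.25829201e-04,  4.96532500e-05,
        -1.10073805e-05],
       [ 3.92916886e-05, -2.67429786e-01,  9.63577349e-01,
        -1.43161946e-01],
       [ 0.00000000e+00,  0.00000000e+00,  0.00000000e+00,
         1.00000000e+00]])}
```

View pics/top0.png

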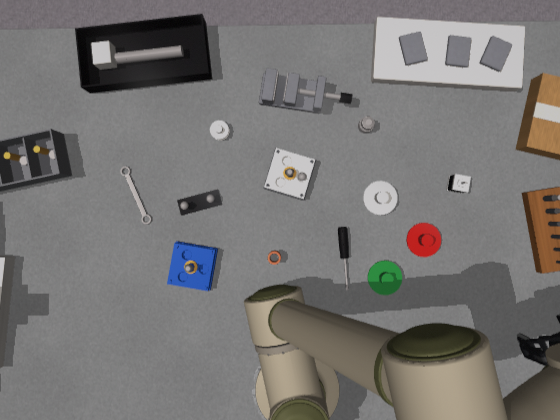

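View pics/scene0.png

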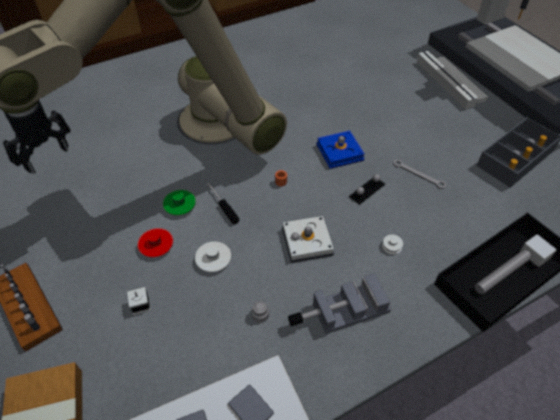

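View pics/wrist0.png

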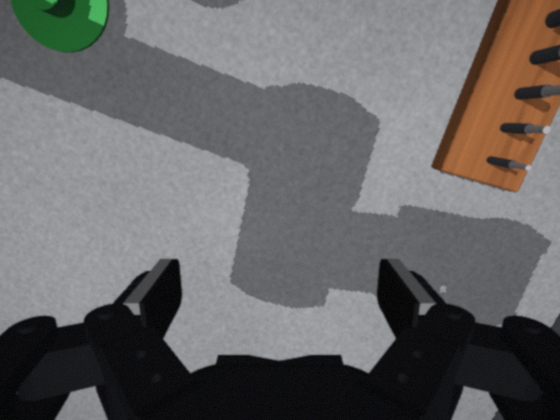

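Candidates, in top-view pixels:
- **Cap:** silver (380,198), red (424,240) and green (385,277). The first two colours rule out red and green, so I want (380,198). The pulley at (220,130) is smaller and also pale.
- **Carrier:** aluminium (290,174) or blue (192,266). I want (290,174).
- **Balls to move:** on the black tray at (198,203). The ball at (302,176) is already in a well.

I'll check these in a close crop and measure positions.

```bash
cat > h.py <<'E'
import numpy as np, cv2
from rig import status, vision, env
def Tcw(name, s=None):
    m=vision.camera_model(name)
    K=m["camera_matrix"]
    if name=="wrist":
        T=np.eye(4); T[:3,:3]=s["tool_rot"]; T[:3,3]=s["position"]
        return K, T@m["T_tool_cam"]
    return K, np.linalg.inv(m["view"])
def deproj(name,u,v,d,s=None):
    K,T=Tcw(name,s)
    u=np.asarray(u,float);v=np.asarray(v,float);d=np.asarray(d,float)
    p=np.stack([(u-K[0,2])/K[0,0]*d,(v-K[1,2])/K[1,1]*d,d],-1)
    return p@T[:3,:3].T+T[:3,3]
def onplane(name,u,v,z,s=None):
    K,T=Tcw(name,s)
    r=np.stack([(np.asarray(u,float)-K[0,2])/K[0,0],(np.asarray(v,float)-K[1,2])/K[1,1],np.ones_like(np.asarray(u,float))],-1)@T[:3,:3].T
    o=T[:3,3]
    return o+r*((z-o[2])/r[...,2])[...,None]
def project(name,P,s=None):
    K,T=Tcw(name,s); P=np.atleast_2d(P)
    c=(P-T[:3,3])@T[:3,:3]; 
    return np.stack([c[:,0]/c[:,2]*K[0,0]+K[0,2],c[:,1]/c[:,2]*K[1,1]+K[1,2]],-1)
def cloud(name,d,s=None):
    v,u=np.mgrid[:d.shape[0],:d.shape[1]]
    return deproj(name,u,v,d,s)
def delta(target,yaw_axis=None,s=None):
    "shift in tool units to world TCP target"
    s=s or status.observe()
    return s["tool_rot"].T@(np.asarray(target)-s["position"])/0.05
E
python3 - <<'E'
import numpy as np,cv2
from h import *
im=np.load("pics/top0.npy");d=np.load("pics/top0d.npy")
P=cloud("top",d)
for l,(u0,v0,u1,v1) in dict(carrier=(255,140,325,208),tray=(170,185,228,220),cap=(355,172,405,222)).items():
    c=cv2.resize(im[v0:v1,u0:u1],None,fx=4,fy=4,interpolation=cv2.INTER_CUBIC); 
    cv2.imwrite(f"pics/c_{l}.png",c[:,:,::-1])
a=[cv2.imread(f"pics/c_{l}.png") for l in("carrier","tray","cap")]
H=max(x.shape[0] for x in a); a=[cv2.copyMakeBorder(x,0,H-x.shape[0],0,4,0) for x in a]
cv2.imwrite("pics/crops.png",np.hstack(a)); print(np.hstack(a).shape)
for u,v in [(290,174),(282,164),(302,176),(184,206),(212,198),(198,202),(380,198),(383,197),(220,130),(290,190)]: print(u,v,P[v,u].round(4))
E
```

```text
(272, 724, 3)
290 174 [0.5732 0.0109 0.0608]
282 164 [0.6033 0.0315 0.033 ]
302 176 [ 0.5692 -0.0208  0.0452]
184 206 [0.4947 0.2922 0.0376]
212 198 [0.5149 0.2179 0.0375]
198 202 [0.5061 0.2623 0.0058]
380 198 [ 0.5086 -0.2241  0.0461]
383 197 [ 0.5111 -0.232   0.0463]
220 130 [0.6974 0.1965 0.0301]
290 190 [0.5336 0.0111 0.0329]
```

View pics/crops.png

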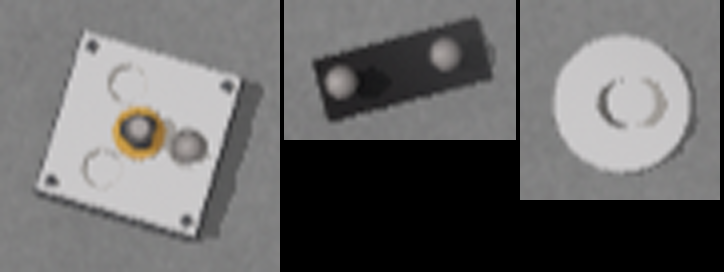

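The crop confirms the choices. The aluminium carrier has its stud at the centre, one filled well to the right and empty wells top and lower left. The black tray carries two balls, and the silver cap is the right one. Now I'll move over the carrier.

{"name": "send_rows", "arguments": {"targets": [[1.0, -0.62, 0.06, 0, 0, 0, 85], [2.0, -1.24, 0.12, 0, 0, 0, 85], [3.1, -1.9, 0.2, 0, 0, 0, 85], [4.1, -2.5, 0.25, 0, 0, 0, 60], [5.2, -3.2, 0.3, 0, 0, 0, 60]]}}

```text
time_s: 0.78
position: [0.3959, -0.2504, 0.2163]
tool_rot: [[0.913, 0.408, 0.0], [0.408, -0.913, 0.0], [0.0, 0.0, -1.0]]
ft_force: [1.1, -0.9, -0.2]
grip_width: 0.0599
```

{"name": "send_rows", "arguments": {"targets": [[1.0, -0.62, 0.06, 0, 0, 0, 60], [2.0, -1.24, 0.12, 0, 0, 0, 60], [3.1, -1.9, 0.2, 0, 0, 0, 60], [4.1, -2.5, 0.25, 0, 0, 0, 60], [5.2, -3.2, 0.3, 0, 0, 0, 60]]}}

```text
time_s: 1.4
position: [0.5664, -0.0003, 0.2013]
tool_rot: [[0.913, 0.408, -0.0], [0.408, -0.913, -0.0], [-0.0, 0.0, -1.0]]
ft_force: [1.4, -0.2, 1.0]
grip_width: 0.0599
```

```bash
python3 - <<'E'
from h import *
s=status.observe(); im,d=vision.get_image("wrist"); cv2.imwrite("pics/w1.png",im[:,:,::-1])
np.save("pics/w1.npy",im);np.save("pics/w1d.npy",d);np.save("pics/w1s.npy",s,allow_pickle=True)
print(s["time_s"],s["position"],s["tool_rot"].round(3),s["q"].round(1),s["grip_width"])
E
```

```text
1.4 [ 5.66436094e-01 -3.09924302e-04  2.01271137e-01] [[ 0.913  0.408 -0.   ]
 [ 0.408 -0.913 -0.   ]
 [-0.     0.    -1.   ]] [-12.   24.8  74.7  -0.   80.6  53.9] 0.059881201017193145
```

View pics/w1.png

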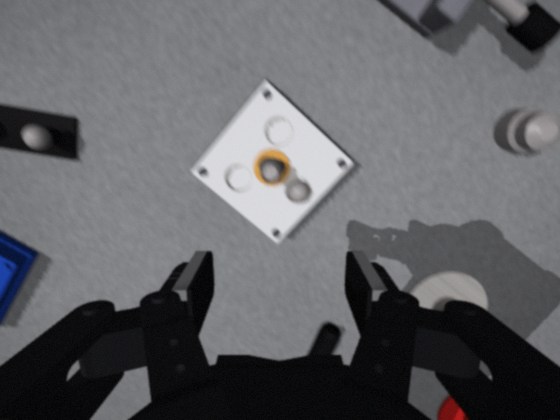

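The wrist view shows the carrier block centred near (273,163). The empty wells are at about (279,131) and (238,178), and the filled one is at (298,190). One tray ball shows at (37,137).

```bash
cat > car.py <<'E'
from h import *
def carrier(im,d,s,draw=None):
    P=cloud("wrist",d,s)
    g=im.min(2).astype(int)
    sat=im.max(2).astype(int)-im.min(2)
    m=((P[...,2]>0.02)&(P[...,2]<0.075)&(d>0)).astype(np.uint8)
    n,lab,st,c=cv2.connectedComponentsWithStats(m)
    pc=project("wrist",[[0.573,0.011,0.03]],s)[0].astype(int)
    k=lab[pc[1],pc[0]]
    if k==0: k=1+np.argmax(st[1:,4])
    # bright top
    mm=((lab==k)&(np.abs(P[...,2]-np.median(P[...,2][lab==k]))<0.003)).astype(np.uint8)
    print("top z med",np.median(P[...,2][lab==k]), st[k])
    cs,_=cv2.findContours(mm,cv2.RETR_EXTERNAL,cv2.CHAIN_APPROX_NONE)
    ct=max(cs,key=cv2.contourArea)[:,0,:]
    W=onplane("wrist",ct[:,0],ct[:,1],0.030,s)[:,:2]
    r=cv2.minAreaRect((W*1000).astype(np.float32)); print("rect",r)
    return np.array(r[0])/1000,r
E
python3 - <<'E'
from car import *
im=np.load("pics/w1.npy");d=np.load("pics/w1d.npy");s=np.load("pics/w1s.npy",allow_pickle=True).item()
carrier(im,d,s)
P=cloud("wrist",d,s)
x=im[60:260,170:380]; b=cv2.resize(x,None,fx=3.5,fy=3.5,interpolation=cv2.INTER_CUBIC);cv2.imwrite("pics/w1c.png",b[:,:,::-1])
# stud top
m=(P[...,2]>0.055)&(P[...,2]<0.075);ys,xs=np.nonzero(m[60:260,170:380]); print("stud",len(xs),P[60:260,170:380][m[60:260,170:380]].mean(0))
# seat: orange
h=cv2.cvtColor(im,cv2.COLOR_RGB2HSV); o=((h[...,0]>10)&(h[...,0]<28)&(h[...,1]>110)&(h[...,2]>60)).astype(np.uint8);o[:60]=0;o[260:]=0;o[:,:170]=0;o[:,380:]=0
ys,xs=np.nonzero(o); W=onplane("wrist",xs,ys,.033,s); c,r=cv2.minEnclosingCircle((W[:,:2]*1000).astype(np.float32)); print("seat",c,r,len(xs))
E
```

```text
top z med 0.030657990698527537 [  193    84   162   161 13131]
rect ((579.7972412109375, 11.553474426269531), (110.2251205444336, 110.21710205078125), 72.56137084960938)
stud 393 [0.58077305 0.01202277 0.06152633]
seat (581.3123779296875, 14.055951118469238) 16.619091033935547 406
```

View pics/w1c.png

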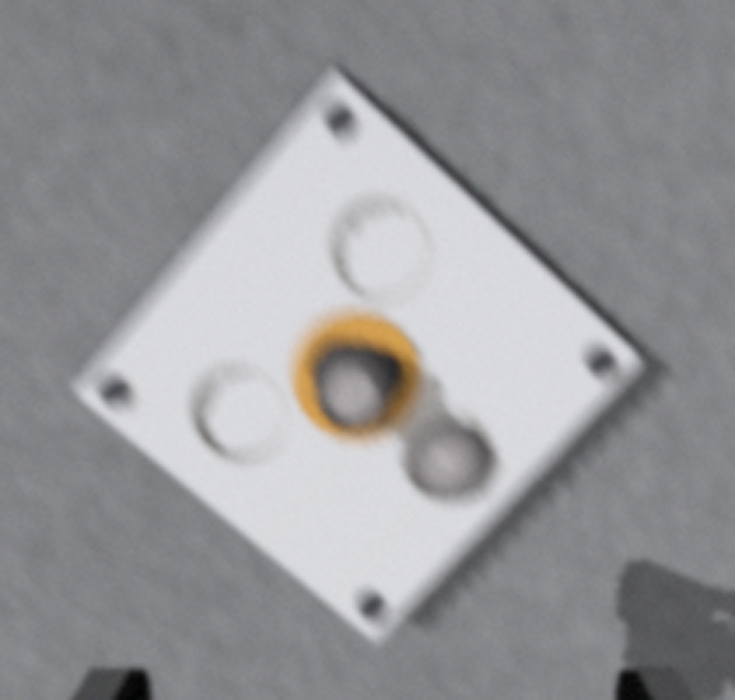

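```bash
python3 - <<'E'
from car import *
s=np.load("pics/w1s.npy",allow_pickle=True).item()
c=np.array([.5798,.01155])
for n,(u,v),z in [("A",(381,250),.03),("B",(239,412),.03),("C",(449,457),.035),("seat",(357,375),.033),("h1",(340,119),.03),("h2",(601,362),.03),("h3",(371,604),.03),("h4",(115,391),.03)]:
    p=onplane("wrist",np.array(u/3.5+170),np.array(v/3.5+60),z,s); q=p[:2]-c
    print(n,p.round(4),np.linalg.norm(q).round(4),np.degrees(np.arctan2(q[1],q[0])).round(1))
# top image fine
im=np.load("pics/top0.npy");d=np.load("pics/top0d.npy");P=cloud("top",d)
m=((P[...,2]>.024)&(P[...,2]<.08)).astype(np.uint8);n,lab,st,_=cv2.connectedComponentsWithStats(m)
for k in range(1,n):
    if st[k,4]>30:
        v,u=np.nonzero(lab==k); z=np.median(P[...,2][lab==k]); W=onplane("top",u,v,z)
        r=cv2.minAreaRect((W[:,:2]*1000).astype(np.float32)); print(np.round(r[0],1),np.round(r[1],1),round(r[2],1),z.round(4),st[k,4])
E
```

```text
A [0.6144 0.0213 0.03  ] 0.036 15.8
B [0.5586 0.0393 0.03  ] 0.0349 127.4
C [ 0.5716 -0.0182  0.035 ] 0.0309 -105.3
seat [0.5817 0.0138 0.033 ] 0.003 50.1
h1 [0.6402 0.0445 0.03  ] 0.0688 28.6
h2 [ 0.6117 -0.0456  0.03  ] 0.0655 -60.8
h3 [ 0.5221 -0.0168  0.03  ] 0.0643 -153.8
h4 [0.5501 0.0726 0.03  ] 0.0679 116.0
[905.7 400.2] [173.1 347.2] 5.8 0.0424 2045
[ 894.4 -417.3] [400.3 173.2] 85.5 0.0355 9482
[915.  418.8] [ 69.2 241. ] 5.5 0.0347 1200
[804.7  60.7] [35.  93.1] 80.4 0.0578 463
[784.  -65.4] [177.   93.8] 80.6 0.0551 1028
[ 722.5 -666.5] [103.9 208.7] 76.5 0.0494 2450
[ 705.1 -193.4] [39.7 37.3] 89.2 0.0424 165
[700.2 200.7] [20.  18.5] 67.3 0.0285 46
[626.4 699.8] [131.1 183.8] 11.6 0.0434 1807
[578.4  12.3] [109.7 110.3] 72.5 0.0307 1639
[ 544.5 -435.6] [49.2 44.6] 78.2 0.0421 311
[ 417.9 -676.2] [219.6  89.7] 8.3 0.0281 2126
[ 509.9 -228.6] [34.1 28.9] 89.2 0.044 137
[513.7 223.6] [21.2 18.6] 89.2 0.0359 55
[496.1 292.6] [21.2 18.6] 89.2 0.0363 56
[ 391.6 -129.8] [82.7 18.3] 4.2 0.026 128
[ 395.8 -342.6] [36.6 28.7] 89.3 0.0435 147
[333.2 276.6] [111.5 110.7] 79.5 0.0307 1692
[355.5  55.9] [31.7 34.2] 89.3 0.0339 86
[253.3 769.2] [225.8  23.9] 0.5 0.0344 456
[ 296.9 -237.4] [33.9 31.2] 89.3 0.0435 144
[ 26.2 -64.5] [63.   9.6] 20.4 0.0543 60
```

{"name": "send_rows", "arguments": {"targets": [[0.2, -1.04, 0.2, 0, 0, 0.3, 60], [0.4, -2.08, 0.5, 0, 0, 0.6, 50], [0.6, -3.12, 0.8, 0, 0, 0.9, 50], [0.8, -4.16, 1.1, 0, 0, 1.2, 50], [1.0, -5.2, 1.4, 0, 0, 1.44, 50]]}}

```text
time_s: 2.08
position: [0.5044, 0.2572, 0.1309]
tool_rot: [[0.976, 0.217, -0.0], [0.217, -0.976, -0.0], [-0.0, 0.0, -1.0]]
ft_force: [1.6, 1.0, -0.1]
grip_width: 0.0502
```

```bash
cat > snap.py <<'E'
import sys
from h import *
n=sys.argv[1]
s=status.observe(); im,d=vision.get_image("wrist"); cv2.imwrite(f"pics/{n}.png",im[:,:,::-1])
np.save(f"pics/{n}.npy",im);np.save(f"pics/{n}d.npy",d);np.save(f"pics/{n}s.npy",s,allow_pickle=True)
print(s["time_s"],s["position"].round(4),s["tool_rot"].round(3).tolist(),s["q"].round(1),s["grip_width"],s["ft_force"].round(1))
E
python3 snap.py w2
```

```text
2.075 [0.5044 0.2572 0.1309] [[0.976, 0.217, -0.0], [0.217, -0.976, -0.0], [-0.0, 0.0, -1.0]] [15.  28.6 80.7 -0.  70.7 92.5] 0.050210521156307836 [ 1.6  1.  -0.1]
```

View pics/w2.png

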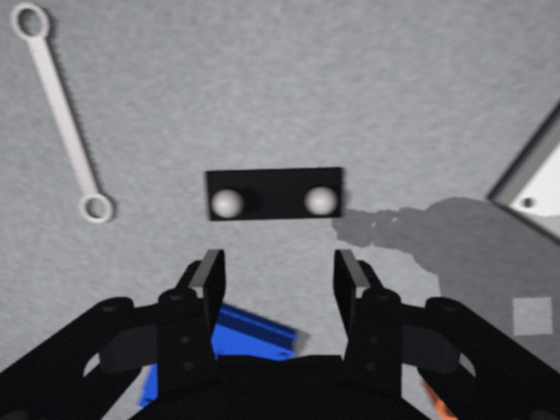

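Both tray balls are clear, at about (228,204) and (320,201). Measuring their centres.

```bash
cat > ball.py <<'E'
from h import *
from scipy.optimize import least_squares
def ballfit(d,s,uv,r=26,zmin=0.024):
    "fit sphere r=11mm to depth points near uv"
    P=cloud("wrist",d,s); v,u=np.mgrid[:420,:560]
    m=(np.hypot(u-uv[0],v-uv[1])<r)&(d>0)&(P[...,2]>zmin)
    Q=P[m]; c0=Q.mean(0)-[0,0,.006]
    f=lambda c:np.linalg.norm(Q-c,axis=1)-.011
    o=least_squares(f,c0,loss="soft_l1",f_scale=.001)
    return o.x,len(Q),np.std(f(o.x))
def ballsil(d,s,uv,z,r=26,zmin=.024):
    P=cloud("wrist",d,s); v,u=np.mgrid[:420,:560]
    m=(np.hypot(u-uv[0],v-uv[1])<r)&(d>0)&(P[...,2]>zmin)
    c,rr=cv2.minEnclosingCircle(np.stack([u[m],v[m]],-1).astype(np.float32))
    return c,rr,onplane("wrist",np.array(c[0]),np.array(c[1]),z,s)
E
python3 - <<'E'
from ball import *
d=np.load("pics/w2d.npy");s=np.load("pics/w2s.npy",allow_pickle=True).item()
for uv in [(228,204),(320,201)]:
    a=ballfit(d,s,uv); print(a, ballsil(d,s,uv,.028)); 
    b=np.array([a[0][0],a[0][1],.02]); print("tool units", delta(b,s=s).round(3))
E
```

```text
(array([0.49766503, 0.293951  , 0.02857768]), 637, np.float64(0.000505545846387779)) ((230.3000030517578, 203.6999969482422), 14.3590669631958, array([0.49748289, 0.29406493, 0.028     ]))
tool units [ 0.029 -0.746  2.219]
(array([0.51546723, 0.22411049, 0.02854959]), 647, np.float64(0.0004593527964964765)) ((324.0, 200.89285278320312), 14.363151550292969, array([0.51536211, 0.22398358, 0.028     ]))
tool units [0.074 0.694 2.219]
```

{"name": "send_rows", "arguments": {"targets": [[0.07, 0.69, 0.3, 0, 0, 0, 45], [0.07, 0.69, 1.0, 0, 0, 0, 45], [0.07, 0.69, 1.7, 0, 0, 0, 45], [0.07, 0.69, 2.2, 0, 0, 0, 45], [0.07, 0.69, 2.22, 0, 0, 0, 45]]}}

```text
time_s: 2.75
position: [0.515, 0.2224, 0.0191]
tool_rot: [[0.976, 0.218, -0.004], [0.218, -0.976, -0.001], [-0.004, -0.0, -1.0]]
ft_force: [0.3, 0.7, 0.8]
grip_width: 0.0452
```

```bash
python3 snap.py w3
```

```text
2.75 [0.515  0.2224 0.0191] [[0.976, 0.218, -0.004], [0.218, -0.976, -0.001], [-0.004, -0.0, -1.0]] [11.3 36.6 88.2  0.  55.4 88.7] 0.04516905119464312 [0.3 0.7 0.8]
```

View pics/w3.png

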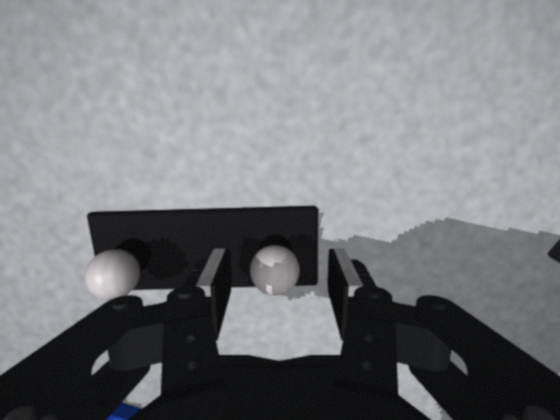

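The ball is between the pads at (274,270). Closing.

{"name": "send_rows", "arguments": {"targets": [[0, -0.02, 0, 0, 0, 0, 26], [0, -0.02, 0, 0, 0, 0, 15], [0, -0.02, 0, 0, 0, 0, 15], [0, -0.02, 0, 0, 0, 0, 15]], "grip_force": 30}}

```text
time_s: 3.3
position: [0.5163, 0.2241, 0.0216]
tool_rot: [[0.976, 0.218, 0.002], [0.218, -0.976, 0.001], [0.002, -0.0, -1.0]]
ft_force: [-0.9, 2.1, 6.4]
grip_width: 0.02
```

{"name": "send_rows", "arguments": {"targets": [[0, 0, -0.2, 0, 0, 0, 15], [0, 0, -0.7, 0, 0, 0, 15], [0, 0, -1.4, 0, 0, 0, 15], [0, 0, -1.6, 0, 0, 0, 15]]}}

```text
time_s: 3.8
position: [0.5164, 0.2238, 0.1027]
tool_rot: [[0.976, 0.218, 0.003], [0.218, -0.976, 0.0], [0.003, 0.0, -1.0]]
ft_force: [0.1, 0.0, -1.5]
grip_width: 0.0194
```

```bash
python3 snap.py w4
```

```text
3.8 [0.5164 0.2238 0.1027] [[0.976, 0.218, 0.003], [0.218, -0.976, 0.0], [0.003, 0.0, -1.0]] [11.4 30.1 83.5 -0.  66.2 88.8] 0.019376424811497487 [ 0.1  0.  -1.5]
```

View pics/w4.png

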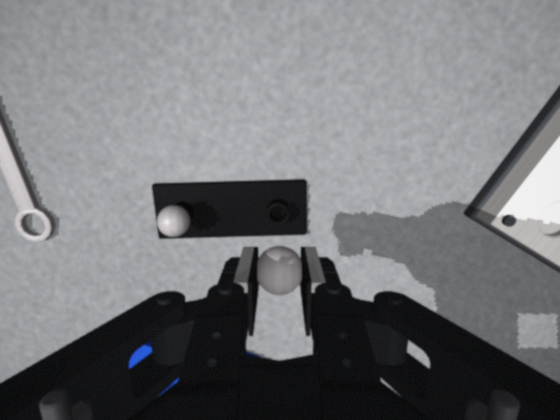

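```bash
python3 - <<'E'
from ball import *
im=np.load("pics/w4.npy");d=np.load("pics/w4d.npy");s=np.load("pics/w4s.npy",allow_pickle=True).item()
P=cloud("wrist",d,s);v,u=np.mgrid[:420,:560]
m=(np.hypot(u-279,v-270)<17)&(d>0); Q=P[m]
o=least_squares(lambda c:np.linalg.norm(Q-c,axis=1)-.011,Q.mean(0)-[0,0,.006],loss="soft_l1",f_scale=.001); print(o.x, np.abs(o.fun).mean())
print("tool",s["tool_rot"].T@(o.x-s["position"]))
t=s["tool_rot"].T
for r in range(235,340,8): print(r,[(t@(P[r,c]-s["position"])*1000).round(0).tolist() for c in (252,258,300,308,316)])
b=cv2.resize(im[220:350,210:350],None,fx=5,fy=5,interpolation=cv2.INTER_CUBIC);cv2.imwrite("pics/w4c.png",b[:,:,::-1])
E
```

```text
[0.51576257 0.22325698 0.10909661] 0.00043919888630481623
tool [-0.00072612  0.00036608 -0.00639661]
235 [[-23.0, -21.0, 98.0], [-22.0, -16.0, 97.0], [-24.0, 17.0, 102.0], [-24.0, 23.0, 103.0], [-24.0, 29.0, 102.0]]
243 [[-31.0, -21.0, 101.0], [-31.0, -17.0, 102.0], [-31.0, 17.0, 101.0], [-31.0, 23.0, 102.0], [-31.0, 30.0, 102.0]]
251 [[10.0, -12.0, -10.0], [8.0, -9.0, -5.0], [-37.0, 17.0, 102.0], [10.0, 13.0, -9.0], [10.0, 16.0, -9.0]]
259 [[10.0, -11.0, -18.0], [4.0, -9.0, -5.0], [5.0, 10.0, -7.0], [10.0, 12.0, -18.0], [10.0, 15.0, -18.0]]
267 [[10.0, -10.0, -25.0], [3.0, -9.0, -10.0], [3.0, 9.0, -12.0], [10.0, 11.0, -26.0], [10.0, 15.0, -26.0]]
275 [[10.0, -10.0, -32.0], [-0.0, -9.0, -12.0], [0.0, 9.0, -13.0], [10.0, 11.0, -32.0], [10.0, 14.0, -32.0]]
283 [[9.0, -9.0, -37.0], [-7.0, -9.0, -7.0], [-6.0, 10.0, -10.0], [11.0, 10.0, -39.0], [10.0, 13.0, -38.0]]
291 [[7.0, -9.0, -38.0], [-10.0, -9.0, -9.0], [-73.0, 18.0, 102.0], [7.0, 11.0, -38.0], [11.0, 12.0, -46.0]]
299 [[4.0, -9.0, -38.0], [-81.0, -17.0, 102.0], [-81.0, 18.0, 101.0], [4.0, 11.0, -38.0], [10.0, 12.0, -49.0]]
307 [[1.0, -10.0, -39.0], [-88.0, -18.0, 102.0], [-88.0, 18.0, 102.0], [-1.0, 11.0, -37.0], [10.0, 12.0, -54.0]]
315 [[-4.0, -10.0, -37.0], [-97.0, -18.0, 103.0], [-96.0, 18.0, 102.0], [-3.0, 11.0, -38.0], [11.0, 11.0, -59.0]]
323 [[-6.0, -10.0, -38.0], [-104.0, -18.0, 102.0], [-104.0, 18.0, 102.0], [-7.0, 11.0, -38.0], [10.0, 11.0, -62.0]]
331 [[-10.0, -10.0, -37.0], [-111.0, -18.0, 101.0], [-112.0, 18.0, 102.0], [-10.0, 11.0, -37.0], [9.0, 11.0, -63.0]]
339 [[-120.0, -23.0, 102.0], [-119.0, -18.0, 101.0], [-120.0, 18.0, 102.0], [-120.0, 25.0, 102.0], [6.0, 11.0, -63.0]]
```

View pics/w4c.png

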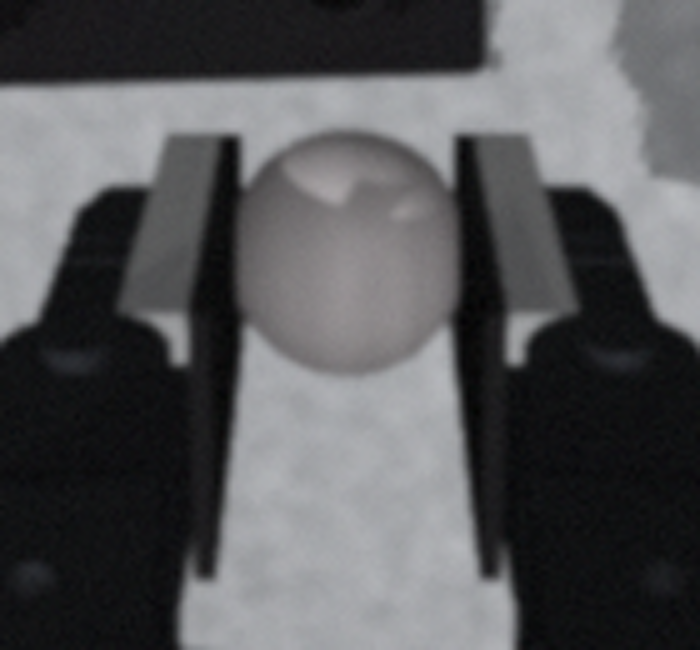

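Ball A is held firmly, centred at (279,270), 6.4 mm behind the TCP. Carrying it to well A.

{"name": "send_rows", "arguments": {"targets": [[0.15, 0.6, 0, 0, 0, 0, 15], [0.4, 1.7, 0, 0, 0, 0, 15], [0.65, 2.8, 0, 0, 0, 0, 15], [0.9, 3.8, 0.1, 0, 0, 0, 15], [1.03, 4.38, 0.15, 0, 0, 0, 15]]}}

```text
time_s: 4.47
position: [0.6139, 0.0188, 0.0913]
tool_rot: [[0.976, 0.216, -0.002], [0.216, -0.976, 0.0], [-0.002, -0.001, -1.0]]
ft_force: [0.7, 0.1, -0.6]
grip_width: 0.0196
```

{"name": "send_rows", "arguments": {"targets": [[0, 0, 0, 0, 0, 0, 15], [0, 0, 0, 0, 0, 0, 15]]}}

```text
time_s: 4.72
position: [0.613, 0.0219, 0.0922]
tool_rot: [[0.976, 0.218, -0.002], [0.218, -0.976, 0.0], [-0.002, -0.001, -1.0]]
ft_force: [-1.1, 0.6, -0.5]
grip_width: 0.0198
```

```bash
python3 snap.py w5
```

```text
4.725 [0.613  0.0219 0.0922] [[0.976, 0.218, -0.002], [0.218, -0.976, 0.0], [-0.002, -0.001, -1.0]] [-9.  35.2 75.2  0.  69.7 68.4] 0.01984600509908463 [-1.1  0.6 -0.5]
```

View pics/w5.png

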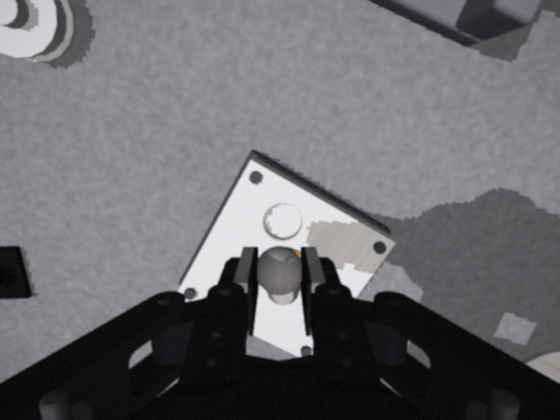

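Well A's mouth shows at (284,220), just ahead of the held ball (280,270).

```bash
python3 - <<'E'
from ball import *
im=np.load("pics/w5.npy");d=np.load("pics/w5d.npy");s=np.load("pics/w5s.npy",allow_pickle=True).item()
b=cv2.resize(im[140:370,170:410],None,fx=3,fy=3,interpolation=cv2.INTER_CUBIC);cv2.imwrite("pics/w5c.png",b[:,:,::-1])
P=cloud("wrist",d,s);v,u=np.mgrid[:420,:560]
print(np.median(P[225:235,225:245,2]))
for c in [(284,220),(284,221.5)]:
    w=onplane("wrist",np.array(c[0]),np.array(c[1]),.03,s); print(w, s["tool_rot"].T@(w-s["position"]))
m=(np.hypot(u-280,v-270)<17)&(d>0); Q=P[m]
o=least_squares(lambda c:np.linalg.norm(Q-c,axis=1)-.011,Q.mean(0)-[0,0,.006],loss="soft_l1",f_scale=.001); print("ball tool",s["tool_rot"].T@(o.x-s["position"]))
for h in [(255.5,177.5),(379,247.5)]: print(onplane("wrist",np.array(h[0]),np.array(h[1]),.03,s))
E
```

```text
0.03057753398363125
[0.6147275  0.01882879 0.03      ] [0.00113112 0.00342679 0.06223618]
[0.61372283 0.01859951 0.03      ] [0.00010063 0.00343131 0.0622379 ]
ball tool [-0.00074331  0.00031755 -0.00641249]
[0.63822633 0.04262825 0.03      ]
[ 0.60980793 -0.04749583  0.03      ]
```

View pics/w5c.png

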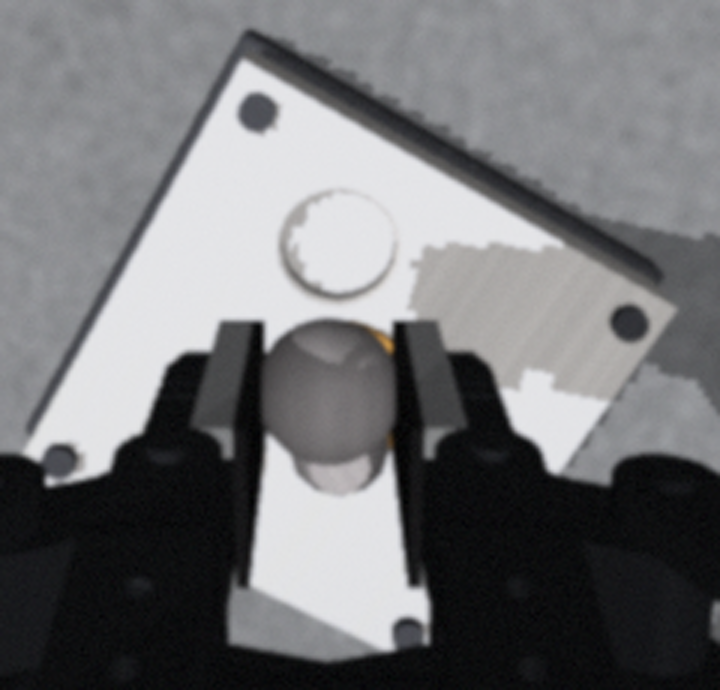

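```bash
python3 snap.py w6; cat > ov.py <<'E'
import sys
from h import *
n=sys.argv[1]; C=np.array([float(sys.argv[2]),float(sys.argv[3])]); yaw=np.radians(float(sys.argv[4])); u0,v0,u1,v1,f=map(int,sys.argv[5:10])
im=np.load(f"pics/{n}.npy");s=np.load(f"pics/{n}s.npy",allow_pickle=True).item()
b=cv2.resize(im[v0:v1,u0:u1],None,fx=f,fy=f,interpolation=cv2.INTER_CUBIC)[:,:,::-1].copy()
def poly(W,col):
    p=(project("wrist",W,s)-[u0,v0]+.5)*f; cv2.polylines(b,[(p*8).astype(np.int32)],True,col,1,cv2.LINE_AA,3)
t=np.linspace(0,2*np.pi,60,endpoint=False)
R=np.array([[np.cos(yaw),-np.sin(yaw)],[np.sin(yaw),np.cos(yaw)]])
sq=np.array([[1,1],[-1,1],[-1,-1],[1,-1]])*.055
poly(np.c_[sq@R.T+C,np.full(4,.03)],(0,255,0))
for k in range(3):
    a=yaw+np.radians(30+120*k); c=C+.034*np.array([np.cos(a),np.sin(a)])
    poly(np.c_[c+.0125*np.c_[np.cos(t),np.sin(t)],np.full(60,.03)],(0,0,255))
poly(np.c_[C+.0175*np.c_[np.cos(t),np.sin(t)],np.full(60,.033)],(255,0,0))
poly(np.c_[C+.006*np.c_[np.cos(t),np.sin(t)],np.full(60,.063)],(255,0,255))
cv2.imwrite(f"pics/{n}o.png",b)
E
python3 ov.py w6 .579 .0118 -17.4 170 140 410 370 3
```

```text
4.775 [0.613  0.0223 0.0926] [[0.976, 0.219, -0.001], [0.219, -0.976, 0.0], [-0.001, -0.001, -1.0]] [-9.  35.2 75.2  0.  69.7 68.4] 0.01970775348262551 [-0.1  0.6 -0.2]
```

View pics/w6o.png

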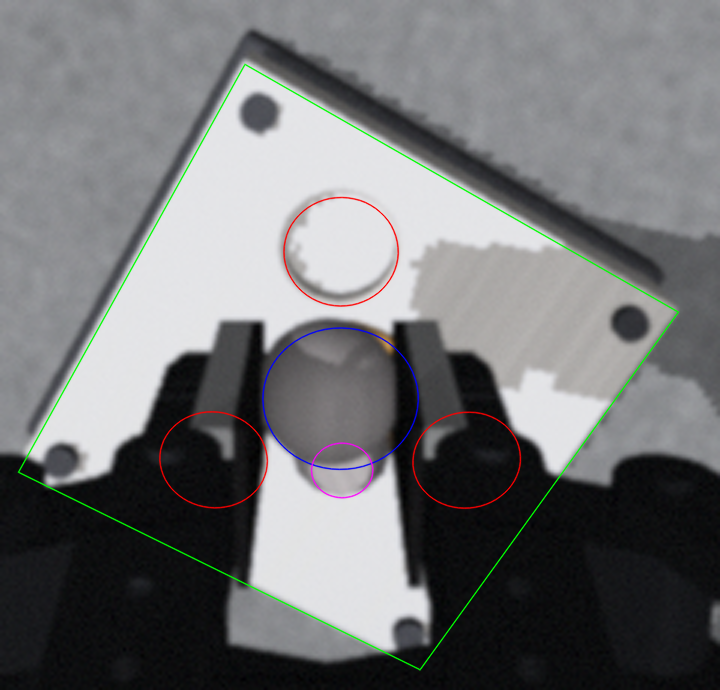

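{"name": "send_rows", "arguments": {"targets": [[0.01, 0.04, 0.2, 0, 0, 0, 15], [0.01, 0.04, 0.5, 0, 0, 0, 15], [0.01, 0.04, 0.8, 0, 0, 0, 15], [0.01, 0.04, 0.92, 0, 0, 0, 15], [0.01, 0.04, 0.92, 0, 0, 0, 15]]}}

```text
time_s: 5.45
position: [0.6145, 0.0194, 0.0464]
tool_rot: [[0.976, 0.218, -0.001], [0.218, -0.976, 0.0], [-0.001, -0.0, -1.0]]
ft_force: [0.1, -0.2, -0.6]
grip_width: 0.0195
```

```bash
python3 snap.py w7;python3 ov.py w7 .5801 .0125 -17.4 170 180 410 410 3
```

```text
5.45 [0.6145 0.0194 0.0464] [[0.976, 0.218, -0.001], [0.218, -0.976, 0.0], [-0.001, -0.0, -1.0]] [-9.2 38.4 77.6 -0.  64.  68.2] 0.019471079799168182 [ 0.1 -0.2 -0.6]
```

View pics/w7o.png

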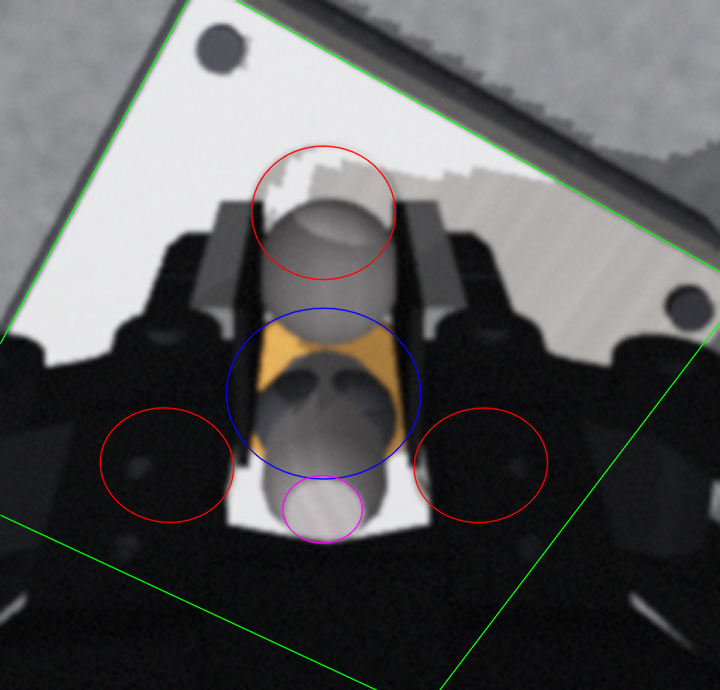

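The overlay with carrier centre (0.5801, 0.0125) matches the block edges, the well A rim at crop (323,213) and the stud top. Now I'll lower and release.

{"name": "send_rows", "arguments": {"targets": [[-0.01, -0.02, 0.1, 0, 0, 0, 15], [-0.01, -0.02, 0.2, 0, 0, 0, 15], [-0.01, -0.02, 0.29, 0, 0, 0, 15], [-0.01, -0.02, 0.29, 0, 0, 0, 15]]}}

```text
time_s: 6.0
position: [0.6137, 0.0203, 0.0321]
tool_rot: [[0.976, 0.218, -0.001], [0.218, -0.976, 0.0], [-0.001, -0.0, -1.0]]
ft_force: [0.4, -0.2, -0.2]
grip_width: 0.0199
```

```bash
python3 snap.py w8;python3 ov.py w8 .5801 .0125 -17.4 170 180 410 410 3
```

```text
6.0 [0.6137 0.0203 0.0321] [[0.976, 0.218, -0.001], [0.218, -0.976, 0.0], [-0.001, -0.0, -1.0]] [-9.1 39.4 78.5 -0.  62.1 68.3] 0.01988171479991604 [ 0.4 -0.2 -0.2]
```

View pics/w8o.png

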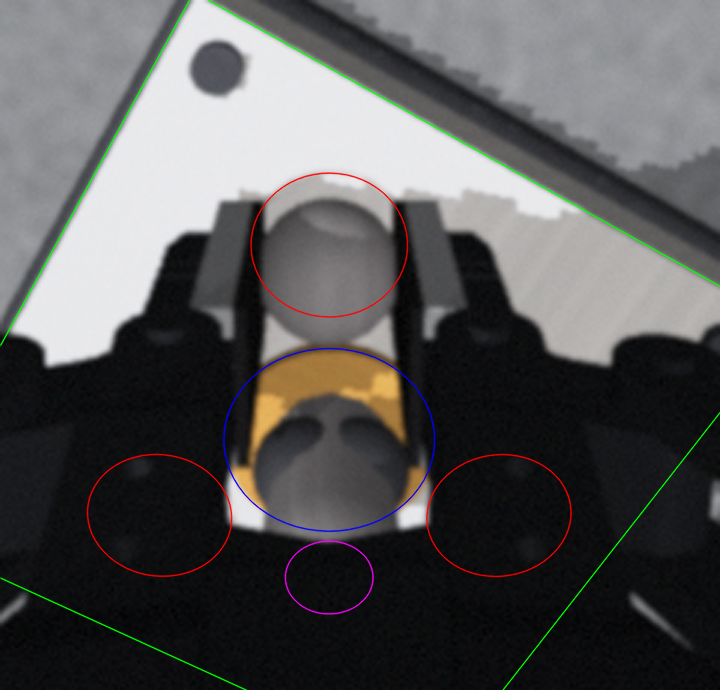

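{"name": "send_rows", "arguments": {"targets": [[0, 0, 0, 0, 0, 0, 24], [0, 0, 0, 0, 0, 0, 30], [0, 0, 0, 0, 0, 0, 36], [0, 0, 0, 0, 0, 0, 36]]}}

```text
time_s: 6.55
position: [0.614, 0.0203, 0.0326]
tool_rot: [[0.976, 0.218, 0.0], [0.218, -0.976, 0.0], [0.0, 0.0, -1.0]]
ft_force: [1.3, 0.6, -0.3]
grip_width: 0.0361
```

{"name": "send_rows", "arguments": {"targets": [[0, 0, -0.3, 0, 0, 0, 36], [0, 0, -0.8, 0, 0, 0, 36], [0, 0, -1.4, 0, 0, 0, 36], [0, 0, -1.6, 0, 0, 0, 45]]}}

```text
time_s: 7.05
position: [0.6147, 0.0202, 0.1151]
tool_rot: [[0.976, 0.218, 0.004], [0.218, -0.976, -0.001], [0.004, 0.001, -1.0]]
ft_force: [0.0, -0.2, -0.5]
grip_width: 0.0451
```

```bash
python3 snap.py w9;python3 ov.py w9 .5801 .0125 -17.4 170 140 410 370 3
```

```text
7.05 [0.6147 0.0202 0.1151] [[0.976, 0.218, 0.004], [0.218, -0.976, -0.001], [0.004, 0.001, -1.0]] [-9.1 33.8 73.6  0.  72.3 68.3] 0.04512637193827626 [ 0.  -0.2 -0.5]
```

View pics/w9o.png

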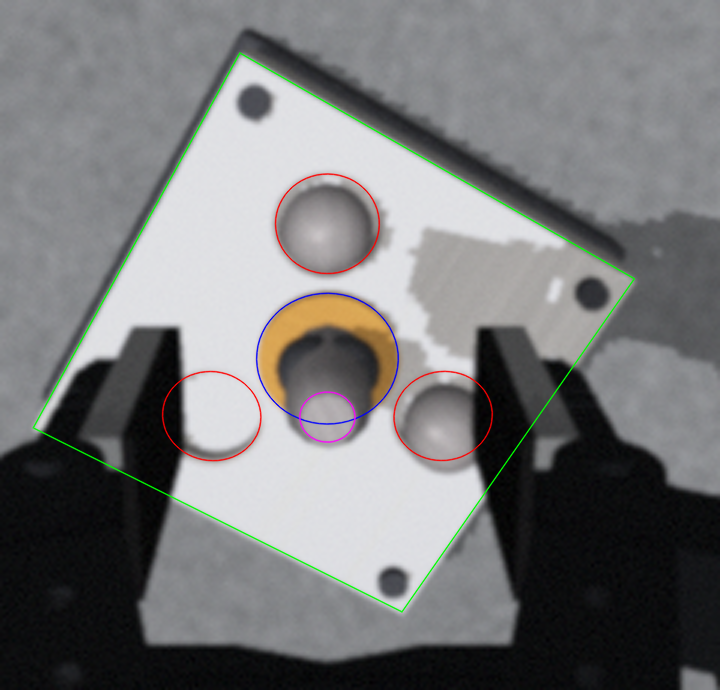

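Ball A sits within the well A rim at crop (325,228), ball C is at (445,428) and well B at (212,416) is empty. Going for the second ball.

{"name": "send_rows", "arguments": {"targets": [[-0.2, -1.1, 0, 0, 0, 0, 45], [-0.42, -2.25, 0, 0, 0, 0, 45], [-0.64, -3.4, 0.1, 0, 0, 0, 45], [-0.86, -4.6, 0.2, 0, 0, 0, 45], [-1.09, -5.75, 0.3, 0, 0, 0, 45]]}}

```text
time_s: 7.72
position: [0.4967, 0.2905, 0.0967]
tool_rot: [[0.976, 0.218, -0.001], [0.218, -0.976, -0.0], [-0.001, 0.0, -1.0]]
ft_force: [1.3, 0.3, 0.3]
grip_width: 0.045
```

{"name": "send_rows", "arguments": {"targets": [[0, -0.1, 0, 0, 0, 0, 45], [0, -0.1, 0, 0, 0, 0, 45]]}}

```text
time_s: 7.98
position: [0.4969, 0.2938, 0.097]
tool_rot: [[0.976, 0.219, -0.001], [0.219, -0.976, -0.001], [-0.001, 0.0, -1.0]]
ft_force: [-0.0, -1.1, 0.1]
grip_width: 0.0448
```

```bash
python3 snap.py w10; python3 - <<'E'
from ball import *
d=np.load("pics/w10d.npy");s=np.load("pics/w10s.npy",allow_pickle=True).item()
uv=project("wrist",[[.4977,.294,.028]],s)[0]; a=ballfit(d,s,uv); print(uv,a); print(delta(np.r_[a[0][:2],.02],s=s).round(3))
E
```

```text
7.975 [0.4969 0.2938 0.097 ] [[0.976, 0.219, -0.001], [0.219, -0.976, -0.001], [-0.001, 0.0, -1.0]] [18.9 31.8 81.3 -0.  67.  96.2] 0.04480832244280862 [-0.  -1.1  0.1]
[278.65466866 217.23787416] (array([0.49773396, 0.29397729, 0.02856011]), 828, np.float64(0.00047017241162741253))
[ 1.900e-02 -1.000e-03  1.541e+00]
```

View pics/w10.png

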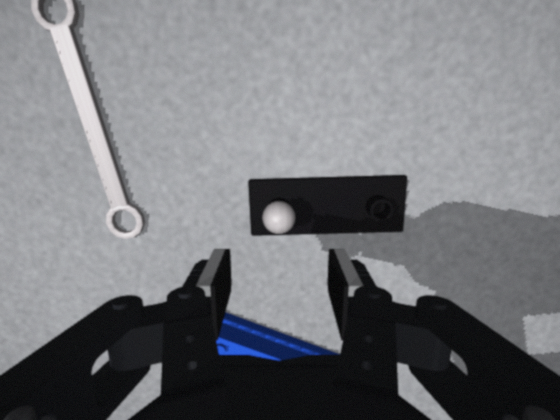

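{"name": "send_rows", "arguments": {"targets": [[0.02, 0, 0.5, 0, 0, 0, 45], [0.02, 0, 1.1, 0, 0, 0, 45], [0.02, 0, 1.5, 0, 0, 0, 45], [0.02, 0, 1.53, 0, 0, 0, 40], [0.02, 0, 1.53, 0, 0, 0, 40]]}}

```text
time_s: 8.65
position: [0.4988, 0.2934, 0.0217]
tool_rot: [[0.976, 0.217, 0.001], [0.217, -0.976, 0.0], [0.001, -0.0, -1.0]]
ft_force: [0.2, 0.2, 0.1]
grip_width: 0.0401
```

{"name": "send_rows", "arguments": {"targets": [[0, 0, 0, 0, 0, 0, 26], [0, 0, 0, 0, 0, 0, 15], [0, 0, 0, 0, 0, 0, 15], [0, 0, 0, 0, 0, 0, 15]], "grip_force": 30}}

```text
time_s: 9.15
position: [0.4985, 0.2943, 0.0218]
tool_rot: [[0.976, 0.218, 0.002], [0.218, -0.976, 0.0], [0.002, -0.0, -1.0]]
ft_force: [0.8, -0.3, 6.0]
grip_width: 0.0194
```

{"name": "send_rows", "arguments": {"targets": [[0, 0, -0.2, 0, 0, 0, 15], [0, 0, -0.7, 0, 0, 0, 15], [0, 0, -1.4, 0, 0, 0, 15], [0, 0, -1.6, 0, 0, 0, 15]]}}

```text
time_s: 9.65
position: [0.4986, 0.2943, 0.1031]
tool_rot: [[0.976, 0.218, 0.003], [0.218, -0.976, 0.001], [0.003, -0.0, -1.0]]
ft_force: [-0.5, 0.3, -1.1]
grip_width: 0.0195
```

```bash
python3 snap.py w11; python3 - <<'E'
from ball import *
d=np.load("pics/w11d.npy");s=np.load("pics/w11s.npy",allow_pickle=True).item()
P=cloud("wrist",d,s);v,u=np.mgrid[:420,:560]
m=(np.hypot(u-279,v-270)<17)&(d>0); Q=P[m]
o=least_squares(lambda c:np.linalg.norm(Q-c,axis=1)-.011,Q.mean(0)-[0,0,.006],loss="soft_l1",f_scale=.001); print("ball tool",s["tool_rot"].T@(o.x-s["position"]),np.abs(o.fun).mean())
E
```

```text
9.65 [0.4986 0.2943 0.1031] [[0.976, 0.218, 0.003], [0.218, -0.976, 0.001], [0.003, -0.0, -1.0]] [18.8 31.4 80.7 -0.  67.6 96.3] 0.019455183551573066 [-0.5  0.3 -1.1]
ball tool [-0.00075554  0.00034756 -0.00625302] 0.00042503771325134857
```

View pics/w11.png

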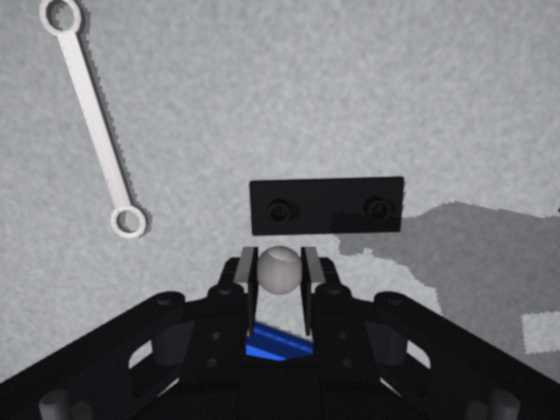

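{"name": "send_rows", "arguments": {"targets": [[0.01, 0.6, 0, 0, 0, 1.2, 15], [0.02, 1.7, 0, 0, 0, 2.4, 15], [0.03, 2.9, 0, 0, 0, 3.6, 15], [0.04, 4.1, 0, 0, 0, 4.8, 15], [0.04, 5.0, 0.05, 0, 0, 6.0, 15]]}}

```text
time_s: 10.32
position: [0.5542, 0.0482, 0.0974]
tool_rot: [[0.811, -0.585, -0.002], [-0.585, -0.811, 0.0], [-0.001, 0.001, -1.0]]
ft_force: [0.1, -0.2, -0.6]
grip_width: 0.0196
```

{"name": "send_rows", "arguments": {"targets": [[0, 0, 0, 0, 0, 1.0, 15], [0, 0, 0, 0, 0, 1.5, 15], [0, 0, 0, 0, 0, 1.5, 15]]}}

```text
time_s: 10.7
position: [0.5538, 0.0505, 0.0975]
tool_rot: [[0.677, -0.736, -0.002], [-0.736, -0.677, 0.0], [-0.002, 0.001, -1.0]]
ft_force: [0.3, -0.3, -0.7]
grip_width: 0.0197
```

```bash
python3 snap.py w12;python3 ov.py w12 .5801 .0125 -17.4 170 140 410 370 3; python3 -c "
from h import *
print(delta([.5579,.0372,.046]))"
```

```text
10.7 [0.5538 0.0505 0.0975] [[0.677, -0.736, -0.002], [-0.736, -0.677, 0.0], [-0.002, 0.001, -1.0]] [ -7.   30.   84.7   0.   65.4 130.4] 0.01971255983382534 [ 0.3 -0.3 -0.7]
[0.25123453 0.12168509 1.03300365]
```

View pics/w12o.png

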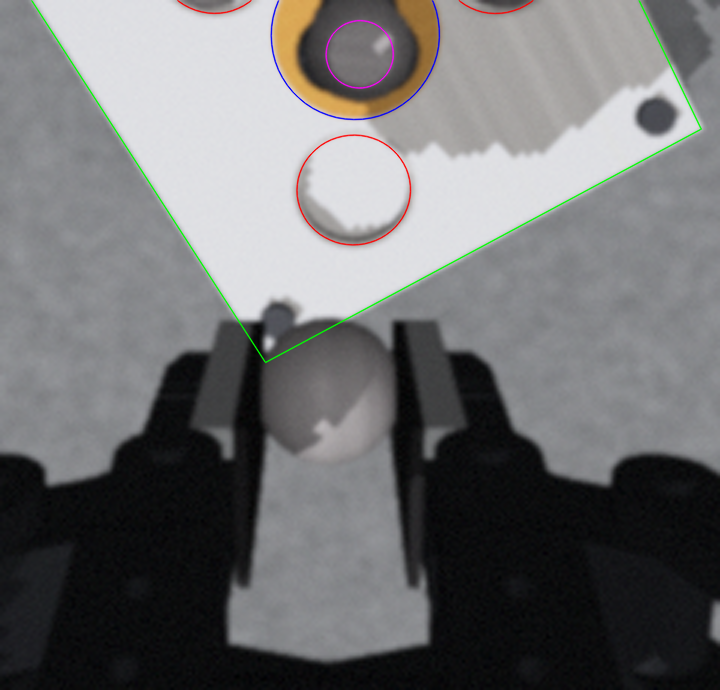

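The overlay matches well B at crop (354,190), so I'm moving over it and lowering.

{"name": "send_rows", "arguments": {"targets": [[0.25, 0.12, 0.1, 0, 0, 0, 15], [0.25, 0.12, 0.4, 0, 0, 0, 15], [0.25, 0.12, 0.8, 0, 0, 0, 15], [0.25, 0.12, 1.03, 0, 0, 0, 15], [0.25, 0.12, 1.03, 0, 0, 0, 15]]}}

```text
time_s: 11.38
position: [0.558, 0.0373, 0.046]
tool_rot: [[0.677, -0.736, -0.002], [-0.736, -0.677, 0.0], [-0.002, 0.001, -1.0]]
ft_force: [-0.3, -0.9, -0.6]
grip_width: 0.0199
```

```bash
python3 snap.py w13;python3 ov.py w13 .5801 .0125 -17.4 170 180 410 410 3; python3 -c "
from h import *
for i in range(3): print(delta([.5579,.0372,.0318]));vision.get_image('wrist')"
```

```text
11.375 [0.558  0.0373 0.046 ] [[0.677, -0.736, -0.002], [-0.736, -0.677, 0.0], [-0.002, 0.001, -1.0]] [ -8.3  34.2  87.3   0.   58.7 129.1] 0.019887575665110176 [-0.3 -0.9 -0.6]
[-0.00587714  0.00823152  0.29977084]
[-0.00935946  0.01213802  0.30925226]
[-0.01126679  0.01358705  0.31422906]
```

View pics/w13o.png

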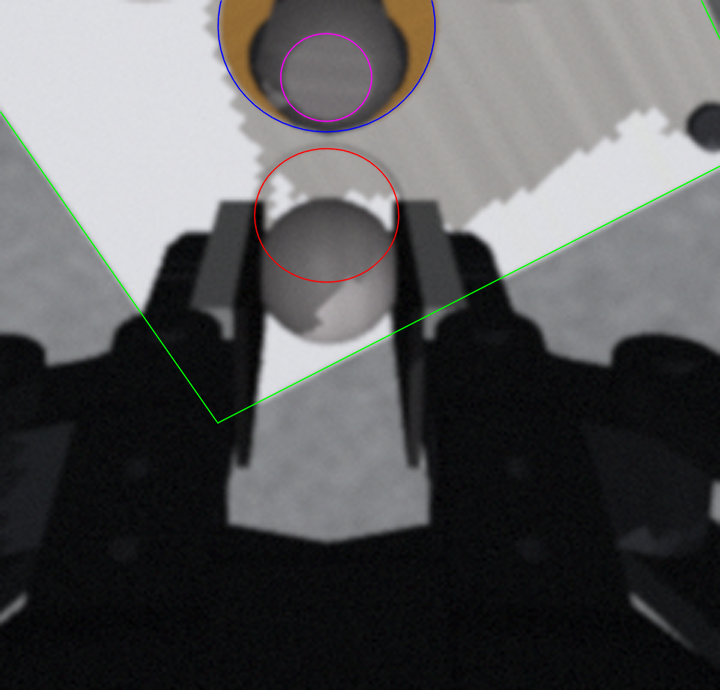

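{"name": "send_rows", "arguments": {"targets": [[-0.01, 0.01, 0.1, 0, 0, 0, 15], [-0.01, 0.01, 0.2, 0, 0, 0, 15], [-0.01, 0.01, 0.3, 0, 0, 0, 15], [-0.01, 0.01, 0.3, 0, 0, 0, 15]]}}

```text
time_s: 12.08
position: [0.5575, 0.0373, 0.0315]
tool_rot: [[0.677, -0.736, -0.001], [-0.736, -0.677, 0.0], [-0.001, 0.001, -1.0]]
ft_force: [0.1, -0.5, -0.4]
grip_width: 0.0191
```

{"name": "send_rows", "arguments": {"targets": [[0, 0, 0, 0, 0, 0, 24], [0, 0, 0, 0, 0, 0, 30], [0, 0, 0, 0, 0, 0, 36], [0, 0, 0, 0, 0, 0, 36]]}}

```text
time_s: 12.58
position: [0.5578, 0.0373, 0.0321]
tool_rot: [[0.677, -0.736, 0.0], [-0.736, -0.677, 0.0], [0.0, -0.0, -1.0]]
ft_force: [-0.5, -0.3, 0.1]
grip_width: 0.0359
```

{"name": "send_rows", "arguments": {"targets": [[0, 0, -0.3, 0, 0, 0, 36], [-0.1, 0, -0.8, 0, 0, 0, 36], [-0.3, 0, -1.6, 0, 0, 0, 40], [-0.5, 0, -2.4, 0, 0, 0, 45], [-0.5, 0, -2.4, 0, 0, 0, 50]]}}

```text
time_s: 13.2
position: [0.5418, 0.056, 0.156]
tool_rot: [[0.677, -0.736, 0.007], [-0.736, -0.677, -0.001], [0.005, -0.005, -1.0]]
ft_force: [-0.8, 0.8, -1.3]
grip_width: 0.0501
```

```bash
python3 snap.py w14;python3 ov.py w14 .5801 .0125 -17.4 170 70 410 300 3; python3 - <<'E'
from ball import *
d=np.load("pics/w14d.npy");s=np.load("pics/w14s.npy",allow_pickle=True).item()
C=np.array([.5801,.0125])
for a in (12.6,132.6,252.6):
    a=np.radians(a);w=np.r_[C+.034*np.array([np.cos(a),np.sin(a)]),.035]
    uv=project("wrist",[w],s)[0]; f=ballfit(d,s,uv,r=16,zmin=.035); print(w,uv,(f[0]-w)*1000,f[1:])
E
```

```text
13.2 [0.5418 0.056  0.156 ] [[0.677, -0.736, 0.007], [-0.736, -0.677, -0.001], [0.005, -0.005, -1.0]] [ -6.6  24.9  82.6   0.   72.1 130.8] 0.050051015255018004 [-0.8  0.8 -1.3]
[0.61328117 0.01991687 0.035     ] [242.14788076 106.26278289] [-0.11137158  0.00230666  0.52390294] (673, np.float64(0.0004879454637338012))
[0.55708622 0.0375273  0.035     ] [280.35849361 172.25759602] [-0.4255037  -0.85000249  0.52137375] (579, np.float64(0.00047121795534685394))
[ 0.56993261 -0.01994417  0.035     ] [318.88141247 106.32549076] [-0.57988301 -0.39931664  0.45838802] (676, np.float64(0.00048131922712588523))
```

View pics/w14o.png

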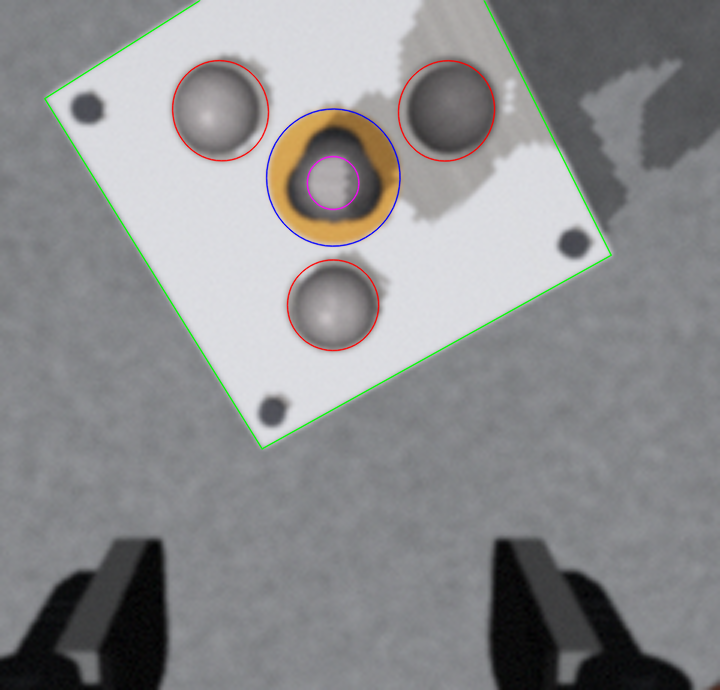

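All three balls are seated at crop (215,112), (447,112) and (333,306), within 1 mm of the well axes. Next is the cap.

{"name": "send_rows", "arguments": {"targets": [[0.7, 0.8, 0, 0, 0, 0, 50], [1.45, 1.66, 0.1, 0, 0, 0, 50], [2.2, 2.5, 0.2, 0, 0, 0, 50], [2.95, 3.4, 0.3, 0, 0, 0, 50], [3.7, 4.25, 0.4, 0, 0, 0, 50]]}}

```text
time_s: 13.88
position: [0.5087, -0.2262, 0.131]
tool_rot: [[0.676, -0.736, -0.002], [-0.736, -0.676, 0.001], [-0.002, 0.0, -1.0]]
ft_force: [1.0, -0.3, 0.9]
grip_width: 0.0501
```

{"name": "send_rows", "arguments": {"targets": [[0.05, 0.04, 0, 0, 0, 0, 50], [0.05, 0.04, 0, 0, 0, 0, 50]]}}

```text
time_s: 14.12
position: [0.5094, -0.2273, 0.1313]
tool_rot: [[0.676, -0.737, -0.001], [-0.737, -0.676, 0.001], [-0.002, 0.0, -1.0]]
ft_force: [0.3, 1.0, 0.4]
grip_width: 0.0499
```

```bash
python3 snap.py w15; python3 - <<'E'
from h import *
im=np.load("pics/w15.npy");d=np.load("pics/w15d.npy");s=np.load("pics/w15s.npy",allow_pickle=True).item()
P=cloud("wrist",d,s); c=np.array([.511,-.228])
near=(np.hypot(P[...,0]-c[0],P[...,1]-c[1])<.06)&(d>0)
for n,lo,hi in (("brim",.015,.024),("top",.040,.050)):
    m=near&(P[...,2]>lo)&(P[...,2]<hi); z=np.median(P[...,2][m]); v,u=np.nonzero(m)
    W=onplane("wrist",u,v,{"brim":.019,"top":.044}[n],s)[:,:2]*1000
    h=cv2.convexHull(W.astype(np.float32)); print(n,len(u),z,cv2.minEnclosingCircle(h), cv2.fitEllipse(h))
E
```

```text
14.125 [ 0.5094 -0.2273  0.1313] [[0.676, -0.737, -0.001], [-0.737, -0.676, 0.001], [-0.002, 0.0, -1.0]] [-36.2  27.9  82.    0.   70.2 101.2] 0.0499185923269161 [0.3 1.  0.4]
brim 8438 0.01945070248303568 ((511.0702819824219, -230.7447052001953), 46.071632385253906) ((511.0614013671875, -230.75901794433594), (91.66696166992188, 91.84029388427734), 39.712860107421875)
top 1508 0.04441054636434898 ((511.4190979003906, -230.92880249023438), 16.378103256225586) ((511.2413635253906, -230.9897918701172), (31.7497501373291, 32.48814010620117), 37.091392517089844)
```

View pics/w15.png

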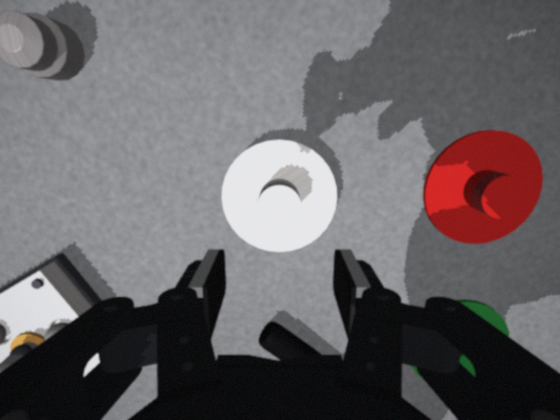

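The silver cap's brim is centred at (280,195) and its stem top at about (288,185). Red is off to the right at (485,187) and green behind. The brim fit is 92 mm across, which is correct. Descending to grip above the brim.

{"name": "send_rows", "arguments": {"targets": [[0.08, 0.02, 0.4, 0, 0, 0, 50], [0.08, 0.02, 1.0, 0, 0, 0, 50], [0.08, 0.02, 1.6, 0, 0, 0, 50], [0.08, 0.02, 2.05, 0, 0, 0, 50], [0.08, 0.02, 2.16, 0, 0, 0, 50]]}}

```text
time_s: 14.8
position: [0.5115, -0.2295, 0.023]
tool_rot: [[0.678, -0.735, -0.002], [-0.735, -0.678, 0.002], [-0.003, 0.0, -1.0]]
ft_force: [1.8, -0.1, 0.6]
grip_width: 0.0503
```

{"name": "send_rows", "arguments": {"targets": [[0, 0, 0, 0, 0, 0, 50], [0, 0, 0, 0, 0, 0, 50]]}}

```text
time_s: 15.05
position: [0.5123, -0.2311, 0.025]
tool_rot: [[0.677, -0.736, 0.001], [-0.736, -0.677, -0.001], [0.002, -0.0, -1.0]]
ft_force: [0.3, -0.4, 0.4]
grip_width: 0.05
```

```bash
python3 snap.py w16
```

```text
15.05 [ 0.5123 -0.2311  0.025 ] [[0.677, -0.736, 0.001], [-0.736, -0.677, -0.001], [0.002, -0.0, -1.0]] [-36.4  36.1  88.    0.   55.9 101. ] 0.04999195154528628 [ 0.3 -0.4  0.4]
```

View pics/w16.png

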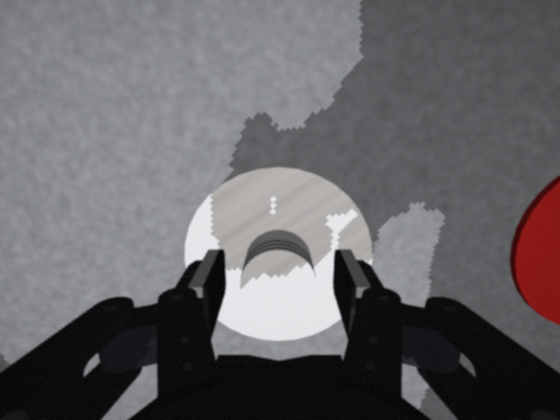

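The stem is centred between the pads. Close and grip.

{"name": "send_rows", "arguments": {"targets": [[0, 0, 0.04, 0, 0, 0, 40], [0, 0, 0.04, 0, 0, 0, 32], [0, 0, 0.04, 0, 0, 0, 22], [0, 0, 0.04, 0, 0, 0, 22], [0, 0, 0.04, 0, 0, 0, 22]], "grip_force": 80}}

```text
time_s: 15.72
position: [0.5119, -0.2314, 0.0226]
tool_rot: [[0.677, -0.736, 0.0], [-0.736, -0.677, -0.001], [0.001, 0.0, -1.0]]
ft_force: [-1.3, 0.2, 5.6]
grip_width: 0.0297
```

{"name": "send_rows", "arguments": {"targets": [[0, 0, -0.1, 0, 0, 0, 22], [0, 0, -0.5, 0, 0, 0, 22], [0, 0, -1.1, 0, 0, 0, 22], [0, 0, -1.8, 0, 0, 0, 22], [0, 0, -2.0, 0, 0, 0, 22]]}}

```text
time_s: 16.35
position: [0.5123, -0.2314, 0.1237]
tool_rot: [[0.677, -0.736, 0.002], [-0.736, -0.677, -0.002], [0.003, -0.001, -1.0]]
ft_force: [0.5, 0.2, -2.0]
grip_width: 0.0301
```

```bash
python3 snap.py w17;  python3 - <<'E'
from h import *
d=np.load("pics/w17d.npy");s=np.load("pics/w17s.npy",allow_pickle=True).item()
P=cloud("wrist",d,s); Q=(P-s["position"])@s["tool_rot"]
m=(np.abs(Q[...,0])<.055)&(np.abs(Q[...,1])<.055)&(d>0)&(Q[...,2]>-.035)&(Q[...,2]<.03)
h,e=np.histogram(Q[...,2][m],30); print([(round(float(a)*1000,1),int(b)) for a,b in zip(e,h)])
b=(m&(Q[...,2]>-.004)&(Q[...,2]<.012)); 
A=Q[b]; 
co,*_=np.linalg.lstsq(np.c_[A[:,:2],np.ones(len(A))],A[:,2],rcond=None); print("brim plane tilt",co)
hull=cv2.convexHull((A[:,:2]*1000).astype(np.float32)); print(cv2.minEnclosingCircle(hull))
t=m&(Q[...,2]>-.027)&(Q[...,2]<-.015)&(np.abs(Q[...,1])<.014); A=Q[t]; print(len(A),np.median(A[:,2])); hull=cv2.convexHull((A[:,:2]*1000).astype(np.float32)); print(cv2.minEnclosingCircle(hull))
E
```

```text
16.35 [ 0.5123 -0.2314  0.1237] [[0.677, -0.736, 0.002], [-0.736, -0.677, -0.002], [0.003, -0.001, -1.0]] [-36.4  28.6  82.1   0.   69.1 101. ] 0.030120986496022288 [ 0.5  0.2 -2. ]
[(-35.0, 122), (-33.6, 127), (-32.1, 127), (-30.7, 156), (-29.2, 165), (-27.8, 146), (-26.3, 140), (-24.9, 159), (-23.4, 1297), (-22.0, 3085), (-20.5, 327), (-19.1, 177), (-17.6, 202), (-16.2, 195), (-14.8, 149), (-13.3, 174), (-11.9, 168), (-10.4, 139), (-9.0, 135), (-7.5, 122), (-6.1, 97), (-4.6, 88), (-3.2, 79), (-1.7, 57), (-0.3, 66), (1.2, 1901), (2.6, 10708), (4.0, 2500), (5.5, 64), (6.9, 15)]
brim plane tilt [0.00431721 0.01272435 0.00325224]
((-0.9505940675735474, 0.676776647567749), 46.33418273925781)
4528 -0.02160054736442302
((-0.4574163258075714, -0.5506552457809448), 17.500587463378906)
```

View pics/w17.png

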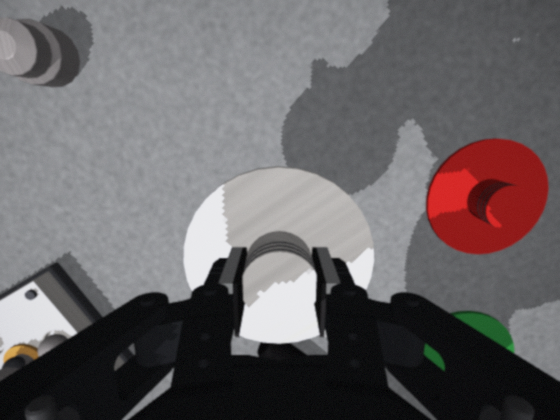

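The cap is held level, with brim top 3.3 mm below the TCP. Carrying it over the stud.

{"name": "send_rows", "arguments": {"targets": [[-0.35, -0.55, -0.3, 0, 0, 0, 22], [-0.95, -1.55, -0.3, 0, 0, 0, 22], [-1.6, -2.6, -0.3, 0, 0, 0, 22], [-2.2, -3.6, -0.3, 0, 0, 0, 22], [-2.65, -4.31, -0.3, 0, 0, 0, 22]]}}

```text
time_s: 17.02
position: [0.5805, 0.0147, 0.1353]
tool_rot: [[0.678, -0.735, -0.003], [-0.735, -0.678, 0.001], [-0.002, 0.001, -1.0]]
ft_force: [-0.4, -0.2, -2.3]
grip_width: 0.0297
```

{"name": "send_rows", "arguments": {"targets": [[0, 0, 0, 0, 0, 0, 22], [0, 0, 0, 0, 0, 0, 22], [0, 0, 0, 0, 0, 0, 22]]}}

```text
time_s: 17.4
position: [0.5805, 0.0111, 0.1365]
tool_rot: [[0.676, -0.737, -0.001], [-0.737, -0.676, 0.0], [-0.001, 0.001, -1.0]]
ft_force: [0.1, -0.2, -1.5]
grip_width: 0.0297
```

```bash
python3 snap.py w18; python3 ov.py w18 .5801 .0125 -17.4 130 150 430 420 2; python3 - <<'E'
from h import *
n="w18"
d=np.load(f"pics/{n}d.npy");s=np.load(f"pics/{n}s.npy",allow_pickle=True).item()
P=cloud("wrist",d,s); Q=(P-s["position"])@s["tool_rot"]
m=(np.abs(Q[...,0])<.055)&(np.abs(Q[...,1])<.055)&(d>0)
b=(m&(Q[...,2]>-.001)&(Q[...,2]<.007)); A=Q[b]
co,*_=np.linalg.lstsq(np.c_[A[:,:2],np.ones(len(A))],A[:,2],rcond=None); print("brim plane",co)
hull=cv2.convexHull((A[:,:2]*1000).astype(np.float32)); c,r=cv2.minEnclosingCircle(hull); print(c,r)
print("cap center world",s["position"]+s["tool_rot"]@np.r_[np.array(c)/1000,.004])
print(delta([.5810,.0121,.09],s=s))
E
```

```text
17.4 [0.5805 0.0111 0.1365] [[0.676, -0.737, -0.001], [-0.737, -0.676, 0.0], [-0.001, 0.001, -1.0]] [-10.6  29.6  77.9  -0.   72.6 126.9] 0.029703485810683952 [ 0.1 -0.2 -1.5]
brim plane [0.00321636 0.01309943 0.0033315 ]
(-1.1127351522445679, 1.0895768404006958) 46.45374298095703
cap center world [0.57890986 0.01122551 0.13251646]
[-0.00633566 -0.02139029  0.93029124]
```

View pics/w18o.png

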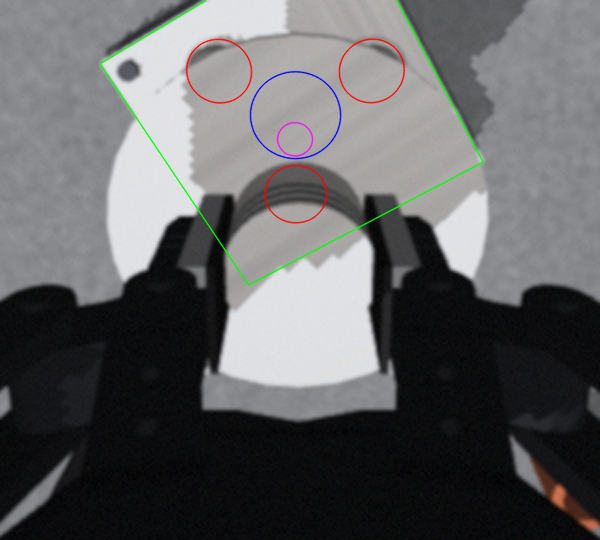

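{"name": "send_rows", "arguments": {"targets": [[-0.01, -0.02, 0.2, 0, 0, 0, 22], [-0.01, -0.02, 0.5, 0, 0, 0, 22], [-0.01, -0.02, 0.8, 0, 0, 0, 22], [-0.01, -0.02, 0.9, 0, 0, 0, 22], [-0.01, -0.02, 0.9, 0, 0, 0, 22]]}}

```text
time_s: 18.08
position: [0.5811, 0.0133, 0.0916]
tool_rot: [[0.677, -0.736, -0.001], [-0.736, -0.677, 0.0], [-0.001, 0.0, -1.0]]
ft_force: [-0.0, -0.0, -1.0]
grip_width: 0.0297
```

{"name": "send_rows", "arguments": {"targets": [[0, 0, 0, 0, 0, 0, 22], [0, 0, 0, 0, 0, 0, 22]]}}

```text
time_s: 18.32
position: [0.5814, 0.0133, 0.0925]
tool_rot: [[0.677, -0.736, 0.001], [-0.736, -0.677, -0.0], [0.001, -0.001, -1.0]]
ft_force: [0.3, 1.0, -1.4]
grip_width: 0.0298
```

```bash
python3 snap.py w19; python3 -c "
from h import *
print(delta([.5810,.0121,.0753]))"
```

```text
18.325 [0.5814 0.0133 0.0925] [[0.677, -0.736, 0.001], [-0.736, -0.677, -0.0], [0.001, -0.001, -1.0]] [-10.3  32.4  80.9  -0.   66.6 127.1] 0.029839380954871073 [ 0.3  1.  -1.4]
[0.01299146 0.02070229 0.34241753]
```

{"name": "send_rows", "arguments": {"targets": [[0.01, 0.02, 0.06, 0, 0, 0, 22], [0.01, 0.02, 0.13, 0, 0, 0, 22], [0.01, 0.02, 0.2, 0, 0, 0, 22]]}}

```text
time_s: 18.75
position: [0.5807, 0.0122, 0.0817]
tool_rot: [[0.677, -0.736, -0.0], [-0.736, -0.677, 0.0], [-0.0, 0.0, -1.0]]
ft_force: [-0.4, 0.2, -1.7]
grip_width: 0.0301
```

{"name": "send_rows", "arguments": {"targets": [[0, 0, 0.05, 0, 0, 0, 22], [0, 0, 0.1, 0, 0, 0, 22], [0, 0, 0.14, 0, 0, 0, 22]]}}

```text
time_s: 19.12
position: [0.5808, 0.0122, 0.0749]
tool_rot: [[0.677, -0.736, -0.0], [-0.736, -0.677, 0.0], [-0.0, 0.0, -1.0]]
ft_force: [0.4, 0.4, -1.0]
grip_width: 0.0302
```

```bash
python3 snap.py w20; python3 -c "
from h import *
print(delta([.5810,.0121,.0553]))"
```

```text
19.125 [0.5808 0.0122 0.0749] [[0.677, -0.736, -0.0], [-0.736, -0.677, 0.0], [-0.0, 0.0, -1.0]] [-10.5  33.6  82.1   0.   64.3 126.9] 0.030227504622362265 [ 0.4  0.4 -1. ]
[ 0.00709836 -0.00304009  0.38699162]
```

View pics/w20.png

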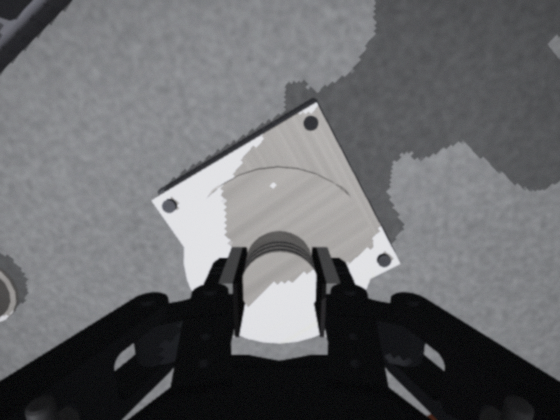

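The lip is about 10 mm down over the stud with no side force. Pressing down.

{"name": "send_rows", "arguments": {"targets": [[0, 0, 0.05, 0, 0, 0, 22], [0, 0, 0.1, 0, 0, 0, 22], [0, 0, 0.15, 0, 0, 0, 22], [0, 0, 0.2, 0, 0, 0, 22]], "grip_force": 100}}

```text
time_s: 19.68
position: [0.5817, 0.0119, 0.0671]
tool_rot: [[0.677, -0.736, 0.003], [-0.736, -0.677, -0.001], [0.003, -0.002, -1.0]]
ft_force: [-2.5, -0.3, 13.3]
grip_width: 0.0292
```

{"name": "send_rows", "arguments": {"targets": [[0, 0, 0.05, 0, 0, 0, 22], [0, 0, 0.1, 0, 0, 0, 22], [0, 0, 0.15, 0, 0, 0, 22]]}}

```text
time_s: 20.05
position: [0.5807, 0.0122, 0.0572]
tool_rot: [[0.677, -0.736, -0.0], [-0.736, -0.677, -0.0], [-0.0, 0.0, -1.0]]
ft_force: [-0.5, -1.3, -1.3]
grip_width: 0.0298
```

The force rose to 13 N and then dropped, so it clicked. Pressing on to the seat.

{"name": "send_rows", "arguments": {"targets": [[0, 0, 0.03, 0, 0, 0, 22], [0, 0, 0.06, 0, 0, 0, 22], [0, 0, 0.09, 0, 0, 0, 22], [0, 0, 0.09, 0, 0, 0, 22]]}}

```text
time_s: 20.55
position: [0.5808, 0.0123, 0.0555]
tool_rot: [[0.677, -0.736, 0.001], [-0.736, -0.677, -0.001], [0.001, -0.001, -1.0]]
ft_force: [-8.1, 0.9, 22.9]
grip_width: 0.0296
```

{"name": "send_rows", "arguments": {"targets": [[0, 0, 0, 0, 0, 0, 22], [0, 0, 0, 0, 0, 0, 22]]}}

```text
time_s: 20.8
position: [0.5808, 0.0123, 0.0555]
tool_rot: [[0.677, -0.736, 0.002], [-0.736, -0.677, -0.001], [0.002, -0.001, -1.0]]
ft_force: [-7.5, 0.4, 21.5]
grip_width: 0.0293
```

```bash
python3 snap.py w21; python3 - <<'E'
from h import *
n="w21"
d=np.load(f"pics/{n}d.npy");s=np.load(f"pics/{n}s.npy",allow_pickle=True).item()
print(s["ft_force"],s["wrist_torque"])
P=cloud("wrist",d,s); Q=(P-s["position"])@s["tool_rot"]
m=(np.abs(Q[...,0])<.055)&(np.abs(Q[...,1])<.055)&(d>0)
b=(m&(Q[...,2]>-.001)&(Q[...,2]<.007)); A=Q[b]
co,*_=np.linalg.lstsq(np.c_[A[:,:2],np.ones(len(A))],A[:,2],rcond=None); print("brim plane",co)
A=P[b];co,*_=np.linalg.lstsq(np.c_[A[:,:2]-[.58,.0125],np.ones(len(A))],A[:,2],rcond=None); print("brim plane world",co)
im,d=vision.get_image("scene"); cv2.imwrite("pics/s21.png",cv2.resize(im[180:290,250:370],None,fx=5,fy=5,interpolation=cv2.INTER_CUBIC)[:,:,::-1])
E
```

```text
20.8 [0.5808 0.0123 0.0555] [[0.677, -0.736, 0.002], [-0.736, -0.677, -0.001], [0.002, -0.001, -1.0]] [-10.5  35.   83.2  -0.   61.6 127. ] 0.029288160099058238 [-7.5  0.4 21.5]
[-7.49042068  0.43328781 21.50208446] [-0.06538577  1.5840494  -0.04330095]
brim plane [0.00871278 0.00840732 0.00333931]
brim plane world [0.00181345 0.01145635 0.05218972]
```

View pics/s21.png

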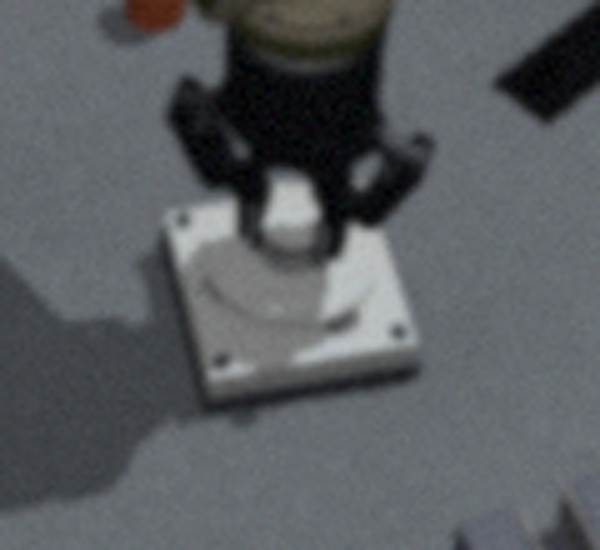

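View pics/w21.png

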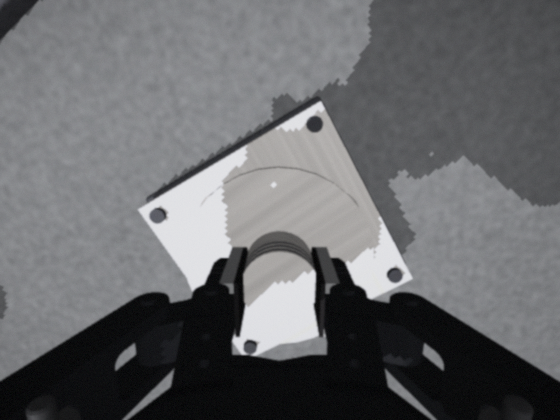

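The brim is level, its top 52.2 mm above the bench (52 expected when home), and the press is steady at about 21 N. Handing in.

```bash
python3 - <<'E'
from rig import status, env
s=status.observe(); print(s["time_s"],s["position"],s["ft_force"],s["grip_width"])
print(env.close_job())
E
```

```text
20.9 [0.58082226 0.01224426 0.05553101] [-8.29686943  1.15129948 22.58715718] 0.029311367767401723
the job is handed in; nothing more can be done
None
```

I put both tray balls into the empty wells, pressed the silver cap onto the carrier's stud past the click until it was home, and handed the job in at 20.9 s, still gripping it.

- **Balls:** a wrist view before capping showed a ball in every well, each within about 1 mm of its axis. I could not see them once the brim covered them.
- **Click:** the upward force rose to 13 N, then fell to zero as the cap snapped past.
- **Seat:** the press was steady at 21–23 N. The brim top measured 52.2 mm above the bench (52 mm expected), with a tilt of about 0.012 rad.
- **Side force:** a force of about 8 N along x showed on the wrist while pressing. I left it because the pose stayed steady.
- **Camera agreement:** the wrist and top cameras disagreed by 1–2 mm on the carrier, within the stated calibration, so I used the wrist camera throughout.
- **Bystanders:** I felt no unexpected contact and saw nothing move, but I took no final picture to confirm every bystander's position.

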